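Nudge the cuvette carriage home in the photometer

TASK

Take the push rod out of its holder and use it to nudge the cuvette carriage along its track into the photometer's hood, in several small, gentle taps with the carriage coming to rest in between, until it rests against the rubber stop hidden inside; never bump it hard and do not touch the carriage with the gripper. Then stand the rod back in its holder and let go, leaving the bottle, the vial rack and the carton where they are.

Things in the scene. Friction and masses are not known exactly. Their poses are not given: they have to be found in the camera images.
- reader: Bench photometer, white hood with blue band, fixed. Origin on the bench under the middle of the hood's mouth; +x runs level along the track into the hood, +z up. Hood: x = 0 to 150 mm, 180 mm wide, roof 100 mm above the bench. Aluminium track in front reaches back to x = -180 mm: running surface 10 mm above the bench, 54 mm wide between 8 mm thick rails, rail tops 24 mm above the bench.
- hood_mouth (a point): Middle of the hood's mouth, on the track's running surface, 10 mm above the bench; axes as the photometer. Out of sight inside the hood, on the centre line, a springy rubber-faced stop waits for the carriage's front end: its face is 30 to 70 mm in from here along +x, exact place not measured. It gives about 1 mm per 4 N, then is hard after 4 mm; more than 18 N on it is a hard bump.
- carriage: Cuvette carriage, a loose sled on the track between the rails (2 mm play each side): 130 mm long (x), 50 mm wide; three glass cuvettes on the front half, tops 44 mm above its underside; rear half bare, 12 mm high, with an orange push plate at the rear end. Origin at the centre of its underside, +x into the hood, flat front end at x = 65 mm. 0.25 to 0.5 kg; sliding takes about 1 to 3 N; stays where left.
- carriage_push (a point): Middle of the rear face of the orange push plate (44 mm wide, top 46 mm above the bench), the face to nudge, looking away from the hood; 28 mm above the bench; same axes as the carriage.
- rod_center (a point): Push rod, loose, standing upright in its holder: 105 mm long, 70 g; lower 47 mm a white round shank 18 mm in diameter with a flat foot, the upper 58 mm a green square handle 20 by 20 mm. This point is on the rod's axis half-way up, 52.5 mm above its foot; z points up the rod to the handle, x and y are square to the handle's faces.
- holder: Blue square socket fixed to the bench, open at the top: 34 by 34 mm outside, 45 mm high, walls and floor 4 mm, so the opening is 26 by 26 mm; around its foot an 80 mm square plate, 6 mm thick. Origin on the bench under its centre, axes square to its walls. The rod stands in it with its foot 4 mm above the bench.
- reagent: Amber bottle, 64 mm across, 125 mm tall, loose, bystander; origin at the centre of its underside.
- vials: Grey rack of small vials, 60 by 100 mm, 58 mm tall, loose, bystander; origin at the centre of its underside.
- carton: Small cardboard box, 70 by 100 mm, 50 mm tall, loose, bystander; origin at the centre of its underside.
Mind the look-alikes: they are no part of the job. Several things look just like the part that bears rod_center: the one meant starts farthest to the robot's right.

How it is judged:
By the outcome, as a careful person would: the job done as asked, in the order asked, and still so for the second after the job is handed in, with the robot touching nothing.
It also fails if it takes over 72 s, if anything falls off the work surface, if the arm or the gripper's body presses on something with over 40 N, if the wrist force passes 120 N, or if a joint passes its speed limit or range.

ROBOT

A 6-joint arm with a two-finger parallel gripper is mounted at the origin on the work surface. World frame = base frame: x ahead of the robot, y to its left, z up, the work surface at z = 0. Lengths are in m, angles in rad, forces in N, time in s.
With the tool pointing down it reaches from about 0.35 to 0.975 m from the base axis. Payload 4.9 kg.
Tool frame: the origin (TCP) lies between the finger pads; the fingertips stand 19 mm ahead of it and the grasp point (between the pads) is the TCP; z points along the fingers, y is the direction in which the jaws open and shut (so a half turn about z gives the same grasp; the last joint's range is limited). The gripper opens to 85 mm and grips with 20 to 120 N. Pads are 22 mm wide; open, the fingers measure 114 mm over their backs; the gripper's body (76 mm by 85 mm) begins 54 mm behind the grasp point. The pads swing forward as they close: fully open they stand 13 mm farther back than shut.
Start: joints at [1.025, 0.053, 1.613, -0, 1.476, -0.119], TCP at [0.259, 0.569, 0.25] pointing down, gripper open.
Joint ranges: [-3.01, 3.01], [-1.01, 2.22], [0.06, 2.58], [-1.02, 4.17], [0.09, 2.62], [-3.14, 3.14]. Speed limits (rad/s): [2.57, 2.57, 3.14, 3.14, 3.14, 3.14].

INTERFACE

Orientations are given as a unit quaternion [w, x, y, z].
In Python, from plant import state, grab_frame, calibration, job_done gives the robot as it stands. The module is installed in compiled form; this text tells all that it offers.
- The arm moves only by the tool servo_tool, never from a script. Its argument "deltas" is a list that holds one entry, the list of rows, each a list of 5 numbers: the finger opening in mm, from 0 to 85.4, then the shift along the world's x, y, z in mm, then the turn about the world's z in units of 6 degrees (1.0 is 6 degrees). A call has 1 to 5 rows; each row is the pose to reach, as a shift and turn from the pose commanded when the call began; what a row does not reach only later rows make up. A row lasts 1/8 s, in which the tool goes at most 62.5 mm and 10.7 degrees, less where a joint would pass 70% of its speed; a pose out of reach is approached as far as the arm can. A call with a gripper value outside its range is refused whole. The fingers move at their own pace and stop on an object; the grip force is fixed at half the most. Time passes only in rows, so rows that repeat a pose let the fingers close. It gives the time, the measured TCP pose, the force and the opening at its end, in the units of the state.
- state(): the state, without advancing time (a new reading comes with each control period).
- grab_frame(name): name is "scene" or "side" or "wrist"; returns the picture (420x560x3 uint8, red, green, blue); there is no depth.
- calibration(name): a dict with "intrinsics" (3x3 intrinsics, pixels), "world_from_camera" (4x4, takes a point from camera to world coordinates). Camera axes: x right, y down, z forward; pixel columns grow to the right and rows downward; lengths in m; the calibration is good to about 2 mm. The wrist camera is an equidistant fisheye: a pixel r from the principal point sees the ray r / f radians off the axis. A picture is of the moment at which its call begins: read the wrist's pose just before it. calibration takes no time and is no camera call; for the wrist camera it gives the pose at the moment of the call.
- job_done(): hands the job in, once; it reports no verdict.
The state is a dict: "time": time; "joint_pos": joint angles; "joint_vel": joint speeds; "joint_efforts": joint torques, N m; "tool_pos": TCP position; "tool_rot": TCP orientation; "contact_force": force on the tool from outside, world axes, zero at the start; "ft_torque": the same for the moment, N m; "gripper_width": opening from 0.0 (shut) to 1.0 (fully open).
Only numpy, scipy, OpenCV 4.12 (cv2) and the standard library are available. Lean on these libraries where they do the work, as an engineer would, in place of code of your own. Each camera call takes 0.05 s, during which the arm holds its last target.

## Working session

There is one attempt and no reset: what is moved stays moved. The work goes in short steps, Python scripts to look and compute and a tool call to move; the robot and the scene stay as the last step left them, time stands still between calls to the robot, and variables do not carry over. Pictures are saved under pics/ and viewed, and the job is handed in when it is done.

Besides the shell and the picture viewer there is one more tool, called after ">>>" by a JSON object that holds its "api" and its "payload". servo_tool: Moves the arm, as the interface text tells. Its arguments: {"type":"object","properties":{"deltas":{"type":"array","items":{"type":"array","items":{"type":"array","items":{"type":"number"}}}}},"required":["deltas"]}

```bash
mkdir -p pics
cat > h.py <<'E'
import numpy as np, cv2
from plant import state, grab_frame, calibration, job_done
def snap(n,f):
    im=grab_frame(n); cv2.imwrite('pics/'+f+'.png',im[:,:,::-1]); return im
def st():
    s=state(); print('t',round(s['time'],2),'p',np.round(s['tool_pos'],4),'q',np.round(s['tool_rot'],4),'F',np.round(s['contact_force'],2),'w',round(s['gripper_width'],3),'j',np.round(s['joint_pos'],3))
def proj(n,P,c=None):
    c=c or calibration(n);K=np.array(c['intrinsics']);T=np.linalg.inv(np.array(c['world_from_camera']))
    P=np.atleast_2d(P);p=P@T[:3,:3].T+T[:3,3]
    if n=='wrist':
        r=np.hypot(p[:,0],p[:,1]);th=np.arctan2(r,p[:,2]);d=np.c_[p[:,0]/r*th,p[:,1]/r*th]
    else: d=p[:,:2]/p[:,2:]
    return np.c_[K[0,0]*d[:,0]+K[0,2],K[1,1]*d[:,1]+K[1,2]]
def ray(n,uv,c=None):
    c=c or calibration(n);K=np.array(c['intrinsics']);T=np.array(c['world_from_camera'])
    a=(uv[0]-K[0,2])/K[0,0];b=(uv[1]-K[1,2])/K[1,1]
    if n=='wrist':
        th=np.hypot(a,b);d=np.array([a/th*np.sin(th),b/th*np.sin(th),np.cos(th)])
    else: d=np.array([a,b,1.])
    d=T[:3,:3]@d; return T[:3,3],d/np.linalg.norm(d)
def atz(n,uv,z,c=None):
    o,d=ray(n,uv,c); return o+d*(z-o[2])/d[2]
def crop(f,x0,y0,x1,y1,k,g):
    im=cv2.imread('pics/'+f+'.png')[y0:y1,x0:x1]; cv2.imwrite('pics/'+g+'.png',cv2.resize(im,None,fx=k,fy=k,interpolation=cv2.INTER_CUBIC))
E
python3 - <<'E'
from h import *
st()
for n in ['scene','side','wrist']:
    c=calibration(n);print(n,np.round(c['intrinsics'],1).tolist(),np.round(c['world_from_camera'],4).tolist())
    snap(n,n+'0')
E
```

```text
t 0.0 p [0.2584 0.5684 0.2491] q [-3.000e-04  2.118e-01  9.773e-01 -1.000e-03] F [-0.14  0.33 -0.61] w 1.004 j [ 1.025  0.053  1.614  0.     1.476 -0.119]
scene [[409.2, 0.0, 277.9], [0.0, 409.2, 200.2], [0.0, 0.0, 1.0]] [[0.1066, 0.8084, -0.5789, 1.1893], [0.9942, -0.0774, 0.075, -0.0764], [0.0158, -0.5835, -0.8119, 0.9518], [0.0, 0.0, 0.0, 1.0]]
side [[399.1, 0.0, 279.9], [0.0, 399.1, 208.9], [0.0, 0.0, 1.0]] [[0.9635, -0.1921, 0.1863, 0.3736], [-0.2672, -0.7282, 0.6312, -0.5838], [0.0144, -0.6579, -0.7529, 0.7796], [0.0, 0.0, 0.0, 1.0]]
wrist [[325.2, 0.0, 281.2], [0.0, 325.2, 212.8], [0.0, 0.0, 1.0]] [[0.4145, 0.8794, 0.234, 0.1988], [0.91, -0.4001, -0.1086, 0.5954], [-0.0019, 0.2579, -0.9662, 0.3726], [0.0, 0.0, 0.0, 1.0]]
```

View pics/scene0.png

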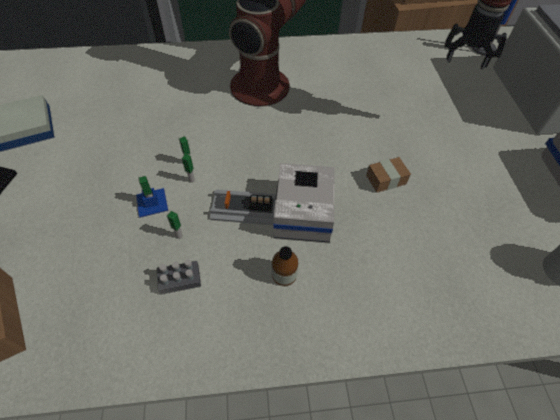

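View pics/side0.png

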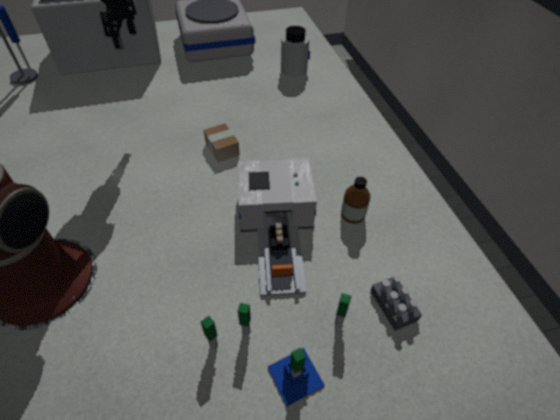

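View pics/wrist0.png

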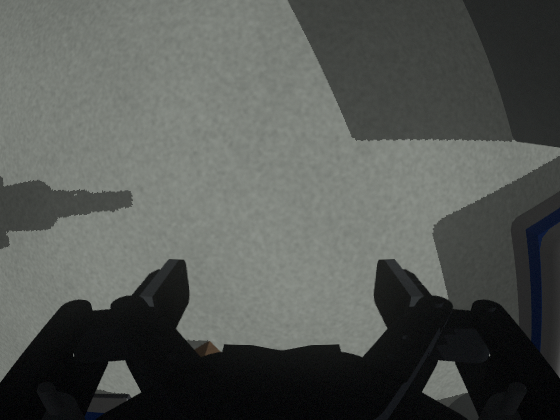

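The scene picture shows four green-topped rods: (185,147), (188,165), (145,187) and (174,222). The one at (145,187) stands in the blue holder and lies farthest to the robot's right, because image left is -y. I'll confirm that in an enlarged crop.

Run:
```python
from h import *
crop('scene0',120,130,220,205,8,'c1')
crop('scene0',200,155,345,245,5.5,'c2')
crop('side0',230,150,330,300,4,'c3')
crop('side0',240,310,360,410,6,'c4')
for u in [(185,147),(188,165),(145,187),(174,222)]: print(u,atz('scene',u,0.07).round(3))
```

```text
(185, 147) [ 0.345 -0.244  0.07 ]
(188, 165) [ 0.415 -0.234  0.07 ]
(145, 187) [ 0.483 -0.347  0.07 ]
(174, 222) [ 0.603 -0.265  0.07 ]
```

View pics/c1.png

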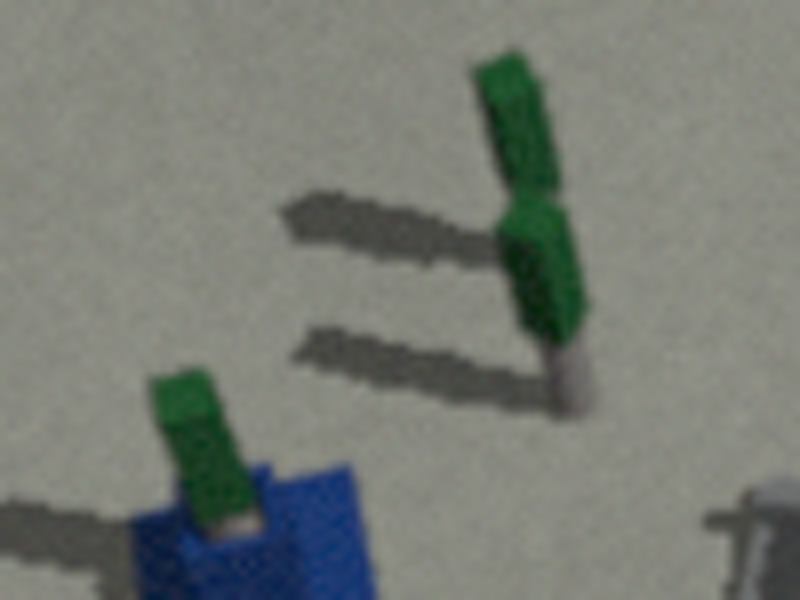

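View pics/c2.png

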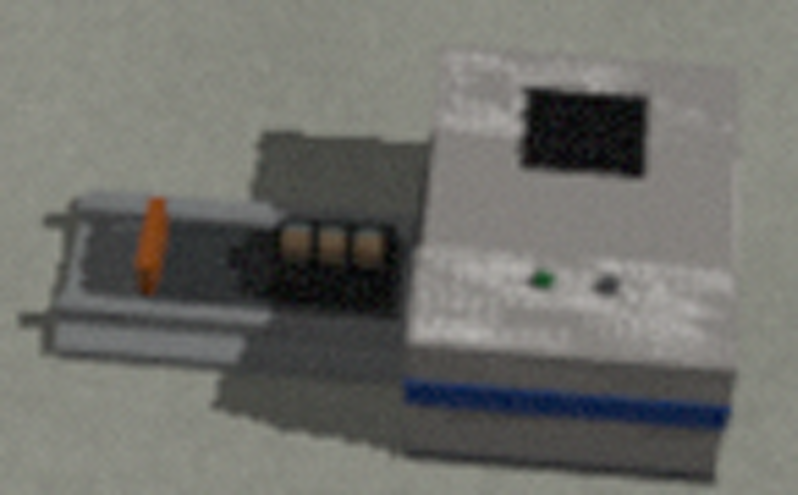

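View pics/c3.png

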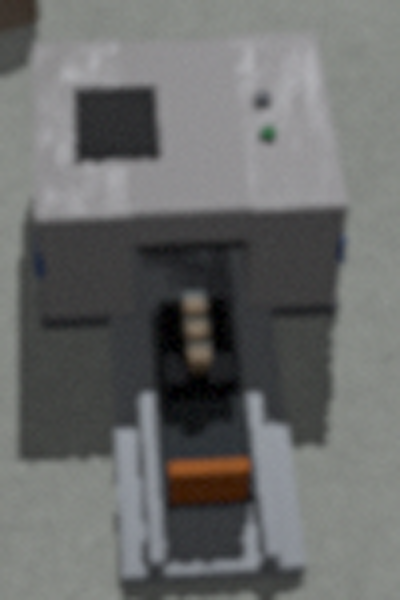

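View pics/c4.png

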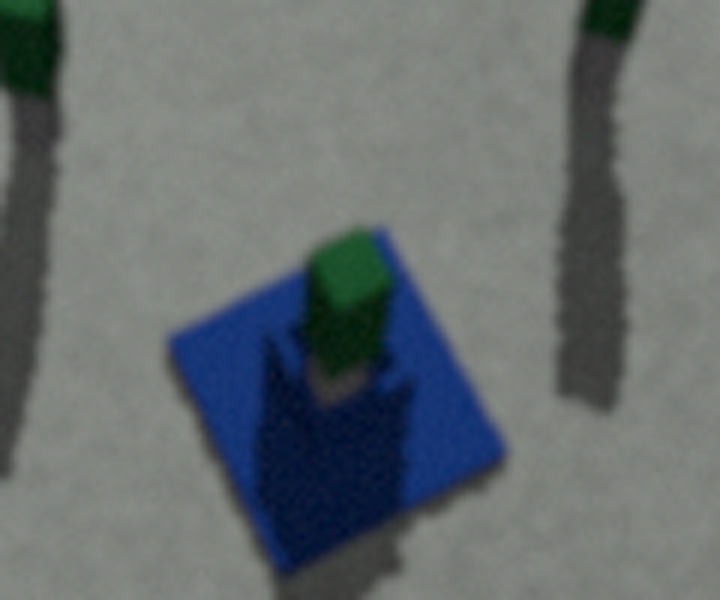

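The c1 and c4 crops confirm it: the green rod in the blue holder is at scene (145,187), y ≈ -0.35. The other three stand loose and farther left. Next I'll fit poses for the holder, reader, rod and plate.

```bash
cat > fit.py <<'E'
from h import *
from scipy.optimize import least_squares
def fit(obs,x0):
    # obs: list (cam, uv, local pt)
    cal={n:calibration(n) for n in ('scene','side')}
    def f(p):
        c,s=np.cos(p[2]),np.sin(p[2]);out=[]
        for n,uv,L in obs:
            W=[p[0]+c*L[0]-s*L[1],p[1]+s*L[0]+c*L[1],L[2]]
            out.append(proj(n,W,cal[n])[0]-uv)
        return np.ravel(out)
    r=least_squares(f,x0,loss='soft_l1'); return r.x,f(r.x).reshape(-1,2)
E
python3 - <<'E'
from fit import *
S=lambda x,y:(200+x/5.5,155+y/5.5)
D=lambda x,y:(230+x/4,150+y/4)
obs=[('scene',S(445,50),(0,.09,.1)),('scene',S(738,70),(.15,.09,.1)),('scene',S(735,368),(.15,-.09,.1)),('scene',S(408,345),(0,-.09,.1))]
# determine which direction from world pts
for o in obs: print(atz('scene',o[1],.1).round(3))
for u in [D(33,220),D(345,207),D(318,35),D(38,35)]: print('side',atz('side',u,.1).round(3))
H=lambda x,y:(240+x/6,310+y/6)
for u in [H(168,340),H(383,228),H(508,455),H(290,575)]: print('plate',atz('side',u,.006).round(4))
# rod top, side & scene
for u in [H(308,255),H(362,228),H(393,272),H(340,308)]: print('rodtop side',atz('side',u,.109).round(4))
for u in [(120+150/8,130+378/8),(120+205/8,130+370/8),(120+217/8,130+405/8),(120+163/8,130+425/8)]: print('rodtop scene',atz('scene',u,.109).round(4))
for u in [D(168,460),D(250,458),D(250,472),D(170,475)]: print('plate side',atz('side',u,.046).round(4))
for u in [S(150,198),S(166,198),S(155,268),S(137,262)]: print('plate scene',atz('scene',u,.046).round(4))
E
```

```text
[0.462 0.024 0.1  ]
[0.488 0.167 0.1  ]
[0.661 0.133 0.1  ]
[ 0.635 -0.013  0.1  ]
side [0.453 0.021 0.1  ]
side [ 0.628 -0.014  0.1  ]
side [0.66 0.13 0.1 ]
side [0.488 0.175 0.1  ]
plate [ 0.4358 -0.3157  0.006 ]
plate [ 0.5131 -0.299   0.006 ]
plate [ 0.5286 -0.3774  0.006 ]
plate [ 0.4538 -0.3927  0.006 ]
rodtop side [ 0.4716 -0.3388  0.109 ]
rodtop side [ 0.4887 -0.3354  0.109 ]
rodtop side [ 0.4934 -0.3497  0.109 ]
rodtop side [ 0.476  -0.3554  0.109 ]
rodtop scene [ 0.4799 -0.3543  0.109 ]
rodtop scene [ 0.4782 -0.3367  0.109 ]
rodtop scene [ 0.4934 -0.3316  0.109 ]
rodtop scene [ 0.5001 -0.3483  0.109 ]
plate side [ 0.4951 -0.1205  0.046 ]
plate side [ 0.5385 -0.1308  0.046 ]
plate side [ 0.5359 -0.1394  0.046 ]
plate side [ 0.4937 -0.1301  0.046 ]
plate scene [ 0.4991 -0.1286  0.046 ]
plate scene [ 0.4999 -0.1207  0.046 ]
plate scene [ 0.5425 -0.1277  0.046 ]
plate scene [ 0.538  -0.1364  0.046 ]
```

>>> {"api": "servo_tool", "payload": {"deltas": [[[85, 30, -55, 0, 1.2], [85, 60, -110, 0, 2.4], [85, 85, -167, 0, 3.6], [85, 105, -225, 0, 4.8], [85, 125, -284, 0, 6.0]]]}}

```text
time: 0.78
tool_pos: [0.3839, 0.283, 0.25]
tool_rot: [0.0, -0.103, 0.995, -0.0]
contact_force: [1.0, -0.4, 0.3]
gripper_width: 0.996
```

>>> {"api": "servo_tool", "payload": {"deltas": [[[85, 15, -60, 0, 0], [85, 30, -120, 0, 0], [85, 42, -180, 0, 0], [85, 54, -240, 0, 0], [85, 64, -300, 0, 0]]]}}

```text
time: 1.4
tool_pos: [0.4476, -0.017, 0.2502]
tool_rot: [0.0, -0.101, 0.995, 0.0]
contact_force: [1.0, 0.8, -0.6]
gripper_width: 0.996
```

>>> {"api": "servo_tool", "payload": {"deltas": [[[85, 10, -60, 0, 0], [85, 20, -120, 0, 0], [85, 28, -180, 0, 0], [85, 34, -240, 0, 0], [85, 37, -330, 0, 0]]]}}

```text
time: 2.02
tool_pos: [0.4837, -0.3194, 0.25]
tool_rot: [0.0, -0.101, 0.995, 0.0]
contact_force: [0.7, 0.4, 1.0]
gripper_width: 0.995
```

Run:
```python
from h import *
st()
```

```text
t 2.02 p [ 0.4837 -0.3194  0.25  ] q [ 0.000e+00 -1.006e-01  9.949e-01  2.000e-04] F [0.73 0.41 1.02] w 0.995 j [-0.712 -0.054  1.72   0.     1.476 -2.485]
```

>>> {"api": "servo_tool", "payload": {"deltas": [[[85, 0, -25, 0, 0]]]}}

```text
time: 2.15
tool_pos: [0.4832, -0.3453, 0.2496]
tool_rot: [-0.0, -0.099, 0.995, 0.0]
contact_force: [0.4, -0.3, -0.7]
gripper_width: 0.997
```

Run:
```python
from h import *
st()
c=calibration('wrist'); print(np.round(c['world_from_camera'],4).tolist())
snap('wrist','w1')
print(proj('wrist',[[.485,-.345,.109],[.4828,-.3462,.045],[.4828,-.3462,.006]],c))
```

```text
t 2.15 p [ 0.4832 -0.3453  0.2496] q [-4.000e-04 -9.920e-02  9.951e-01  3.000e-04] F [ 0.43 -0.31 -0.75] w 0.997 j [-0.746 -0.019  1.687 -0.     1.475 -2.515]
[[-0.1967, 0.9475, 0.2522, 0.419], [0.9805, 0.1898, 0.0515, -0.3586], [0.0009, 0.2574, -0.9663, 0.373], [0.0, 0.0, 0.0, 1.0]]
[[281.24301974 209.41687386]
 [280.44842181 191.75787414]
 [280.49098457 185.14223424]]
```

View pics/w1.png

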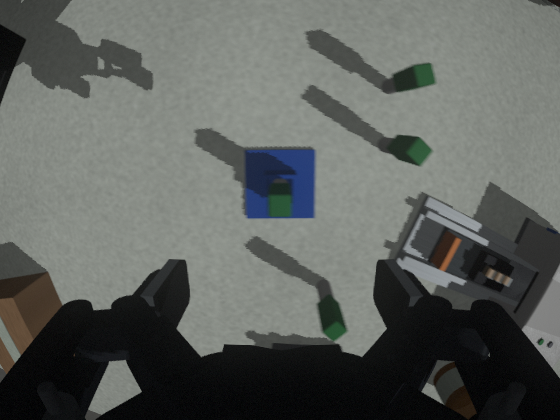

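Run:
```python
from h import *
crop('w1',235,140,325,225,7,'c5')
crop('w1',380,185,560,345,4.4,'c6')
```

```text
(no output)
```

View pics/c5.png

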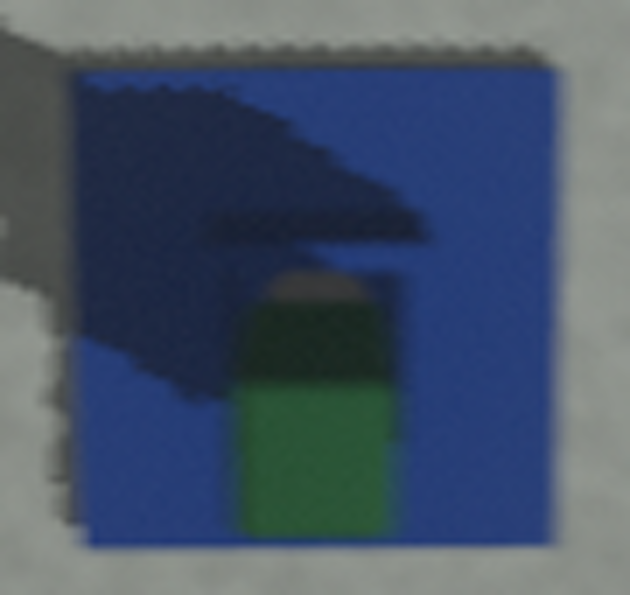

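View pics/c6.png

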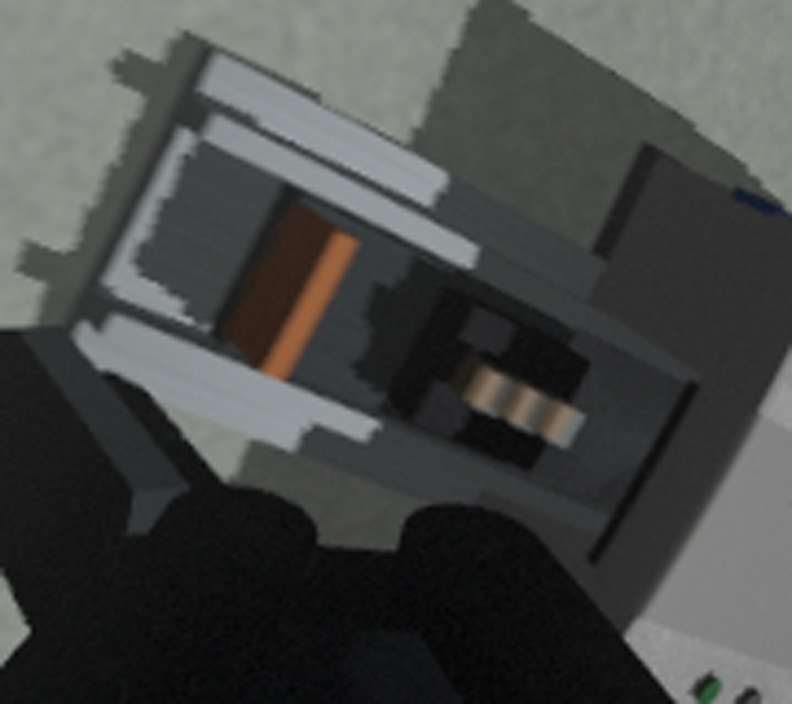

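Run:
```python
from h import *
c=calibration('wrist')
C=lambda x,y:(235+x/7,140+y/7)
Q=[atz('wrist',C(*u),.109,c) for u in [(237,383),(393,383),(395,538),(240,538)]]
print(np.round(Q,4),np.mean(Q,0).round(4))
Q=[atz('wrist',C(*u),.006,c) for u in [(73,70),(557,70),(550,545),(87,545)]]
print(np.round(Q,4),np.mean(Q,0).round(4)); 
D=lambda x,y:(380+x/4.4,185+y/4.4)
A=np.array([atz('wrist',D(*u),.046,c) for u in [(333,230),(262,372)]]);print('plate rear top',A.round(4),A.mean(0).round(4),np.degrees(np.arctan2(*(A[0]-A[1])[1::-1])))
A=np.array([atz('wrist',D(*u),.01,c) for u in [(290,190),(218,335)]]);print('plate rear bottom',A.round(4),A.mean(0).round(4))
# rail lines: inner rail top
B=np.array([atz('wrist',D(*u),.024,c) for u in [(218,115),(483,245)]]);print('rail',B.round(4),np.degrees(np.arctan2(*(B[1]-B[0])[1::-1])))
B=np.array([atz('wrist',D(*u),.024,c) for u in [(115,315),(380,425)]]);print('rail',B.round(4),np.degrees(np.arctan2(*(B[1]-B[0])[1::-1])))
```

```text
[[ 0.4745 -0.3591  0.109 ]
 [ 0.4709 -0.341   0.109 ]
 [ 0.4895 -0.3369  0.109 ]
 [ 0.4932 -0.3552  0.109 ]] [ 0.482  -0.3481  0.109 ]
[[ 0.4506 -0.3947  0.006 ]
 [ 0.4353 -0.3182  0.006 ]
 [ 0.5132 -0.3022  0.006 ]
 [ 0.5284 -0.3785  0.006 ]] [ 0.4819 -0.3484  0.006 ]
plate rear top [[ 0.4931 -0.1347  0.046 ]
 [ 0.5361 -0.1417  0.046 ]] [ 0.5146 -0.1382  0.046 ] 170.78640889100623
plate rear bottom [[ 0.4921 -0.1296  0.01  ]
 [ 0.5397 -0.1378  0.01  ]] [ 0.5159 -0.1337  0.01  ]
rail [[ 0.4732 -0.1686  0.024 ]
 [ 0.4931 -0.0617  0.024 ]] 79.44355401622308
rail [[ 0.5343 -0.181   0.024 ]
 [ 0.5554 -0.0762  0.024 ]] 78.62160885118976
```

>>> {"api": "servo_tool", "payload": {"deltas": [[[85, -1, -2, -50, 0], [85, -1, -2, -100, 0], [85, -1, -2, -140, 0], [85, -1, -2, -164, 0], [60, -1, -2, -164, 0]]]}}

```text
time: 2.82
tool_pos: [0.4815, -0.342, 0.0836]
tool_rot: [-0.002, -0.101, 0.995, 0.002]
contact_force: [-0.2, -0.1, 0.5]
gripper_width: 0.806
```

Run:
```python
from h import *
st()
snap('wrist','w2');snap('side','s2')
crop('s2',200,250,400,410,4,'c7')
```

```text
t 2.83 p [ 0.4815 -0.342   0.0836] q [-0.0018 -0.1011  0.9949  0.0023] F [-0.18 -0.12  0.49] w 0.806 j [-0.744  0.135  1.818  0.     1.194 -2.517]
```

View pics/w2.png

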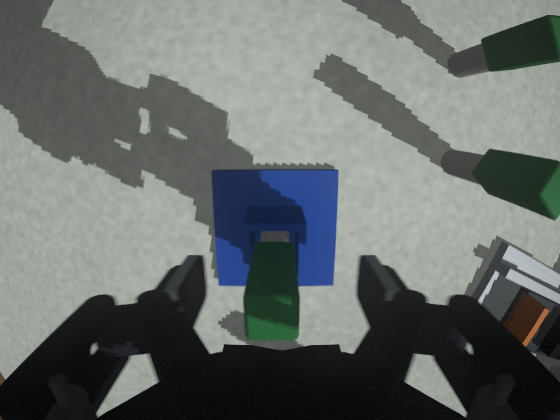

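View pics/c7.png

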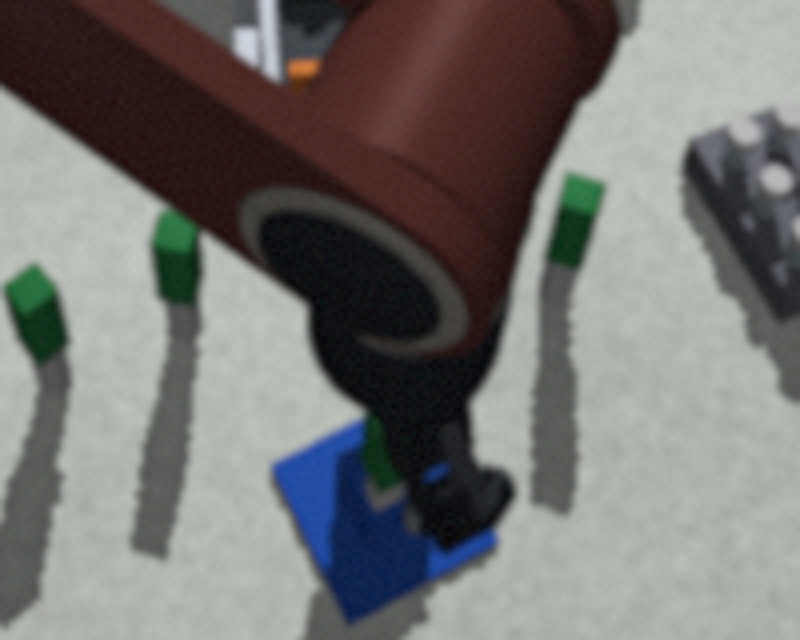

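The wrist picture shows the rod top at (271,315). The finger midpoint is at about 282, so the TCP is some 4 mm off along the jaw axis. I'll let it settle and recheck.

>>> {"api": "servo_tool", "payload": {"deltas": [[[60, 0, 0, 0, 0], [60, 0, 0, 0, 0]]]}}

```text
time: 3.18
tool_pos: [0.4835, -0.3451, 0.0879]
tool_rot: [0.001, -0.101, 0.995, -0.001]
contact_force: [1.0, 0.2, -0.3]
gripper_width: 0.706
```

>>> {"api": "servo_tool", "payload": {"deltas": [[[45, -1, -2, -2, 0], [30, -1, -2, -2, 0], [30, -1, -2, -2, 0]]]}}

```text
time: 3.55
tool_pos: [0.4817, -0.3466, 0.0842]
tool_rot: [-0.0, -0.101, 0.995, 0.0]
contact_force: [1.0, -0.8, -0.5]
gripper_width: 0.349
```

Run:
```python
from h import *
st()
snap('wrist','w3')
```

```text
t 3.55 p [ 0.4817 -0.3466  0.0842] q [-1.000e-04 -1.005e-01  9.949e-01  1.000e-04] F [ 1.04 -0.83 -0.49] w 0.349 j [-0.749  0.137  1.815  0.     1.19  -2.521]
```

View pics/w3.png

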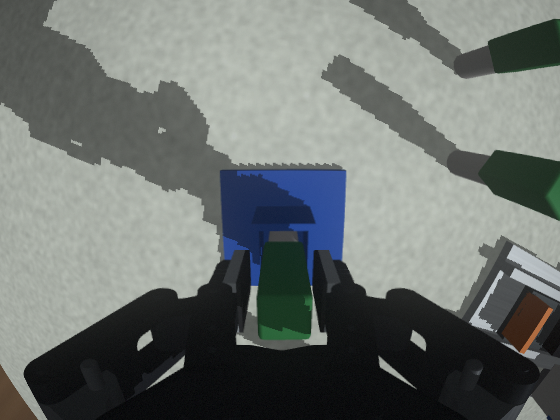

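The rod at (285,290) is now centred between the fingers, whose midpoint is at about 282. Closing.

>>> {"api": "servo_tool", "payload": {"deltas": [[[5, 0, 0, 0, 0], [5, 0, 0, 0, 0], [5, 0, 0, 0, 0], [5, 0, 0, 0, 0]]]}}

```text
time: 4.1
tool_pos: [0.4818, -0.3465, 0.0843]
tool_rot: [0.0, -0.101, 0.995, -0.0]
contact_force: [1.0, 0.0, -0.3]
gripper_width: 0.227
```

>>> {"api": "servo_tool", "payload": {"deltas": [[[5, 0, 0, 10, 0], [5, 0, 0, 25, 0], [5, 0, 0, 40, 0], [5, 0, 0, 60, 0], [5, 0, 0, 75, 0]]]}}

```text
time: 4.72
tool_pos: [0.4823, -0.347, 0.1617]
tool_rot: [0.001, -0.101, 0.995, -0.001]
contact_force: [-0.1, 0.3, -1.6]
gripper_width: 0.224
```

Run:
```python
from h import *
st()
snap('wrist','w4');snap('side','s4');snap('scene','sc4')
crop('s4',200,200,400,400,3,'c8')
```

```text
t 4.72 p [ 0.4823 -0.347   0.1617] q [ 8.000e-04 -1.006e-01  9.949e-01 -8.000e-04] F [-0.06  0.34 -1.59] w 0.224 j [-0.749  0.049  1.769  0.     1.322 -2.521]
```

View pics/w4.png

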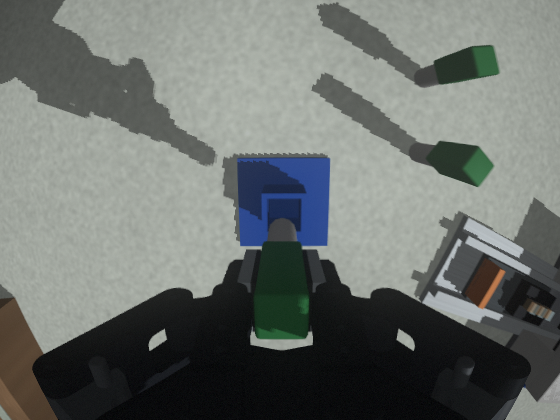

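View pics/c8.png

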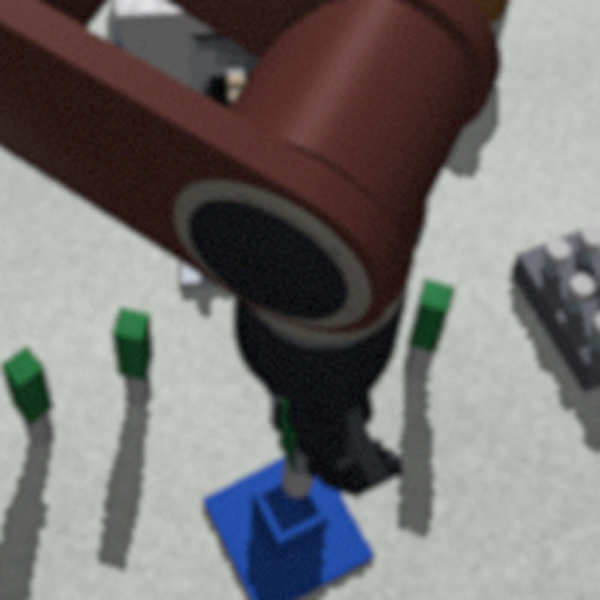

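View pics/sc4.png

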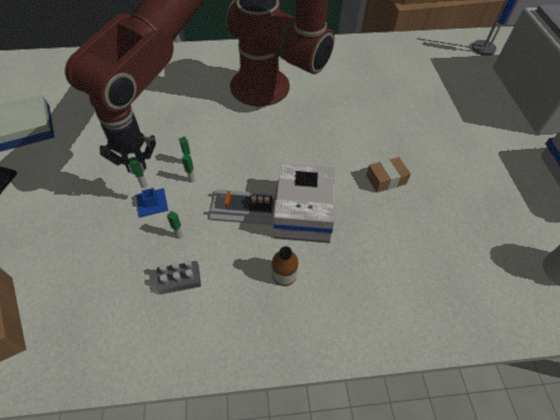

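The rod is held upright and the holder is empty, with the socket at wrist (283,212). I'm moving behind the push plate at height while turning the jaws in line with the track.

>>> {"api": "servo_tool", "payload": {"deltas": [[[5, 5, 25, 10, 0], [5, 12, 70, 15, -1.2], [5, 20, 120, 15, -2.5], [5, 26, 160, 15, -3.7], [5, 29, 183, 15, -3.7]]]}}

```text
time: 5.5
tool_pos: [0.5103, -0.1614, 0.1732]
tool_rot: [-0.001, 0.092, 0.996, 0.0]
contact_force: [-0.1, 1.2, 0.3]
gripper_width: 0.224
```

>>> {"api": "servo_tool", "payload": {"deltas": [[[5, 0, 0, 0, 0], [5, 0, 0, 0, 0]]]}}

```text
time: 5.75
tool_pos: [0.5105, -0.1639, 0.1738]
tool_rot: [-0.0, 0.093, 0.996, -0.0]
contact_force: [0.5, 0.3, -0.4]
gripper_width: 0.225
```

Run:
```python
from h import *
st()
snap('wrist','w5');snap('side','s5')
crop('s5',200,150,400,350,3,'c9')
c=calibration('wrist');u=np.array([.1874,.9823]);m=np.array([.5445,.0045])
for nm,a,l,z in [('rearL',-.141,.022,.046),('rearR',-.141,-.022,.046),('railL',-.18,.027,.024),('railR',-.18,-.027,.024),('mouthL',0,.027,.024),('mouthR',0,-.027,.024)]:
    p=m+a*u+l*np.array([-u[1],u[0]]); print(nm,p.round(4),proj('wrist',[p[0],p[1],z],c).round(1),proj('side',[p[0],p[1],z]).round(1))
```

```text
t 5.75 p [ 0.5105 -0.1639  0.1738] q [-4.000e-04  9.290e-02  9.957e-01 -1.000e-04] F [ 0.54  0.34 -0.35] w 0.225 j [-0.449 -0.1    1.893 -0.     1.349 -1.834]
rearL [ 0.4965 -0.1299] [[321.3 186. ]] [[273.7 268.4]]
rearR [ 0.5397 -0.1381] [[319.6 238.7]] [[294.  267.1]]
railL [ 0.4842 -0.1673] [[272.5 175.4]] [[272.7 289.7]]
railR [ 0.5373 -0.1774] [[272.9 235.8]] [[297.8 288. ]]
mouthL [0.518  0.0096] [[463.1 179.5]] [[267.5 224.2]]
mouthR [ 0.571  -0.0006] [[456.3 233.7]] [[289.6 223. ]]
```

View pics/w5.png

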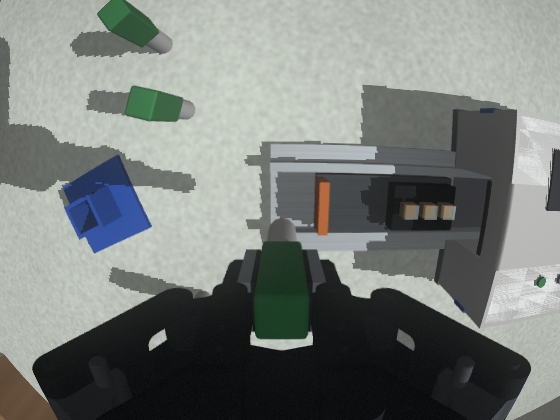

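View pics/c9.png

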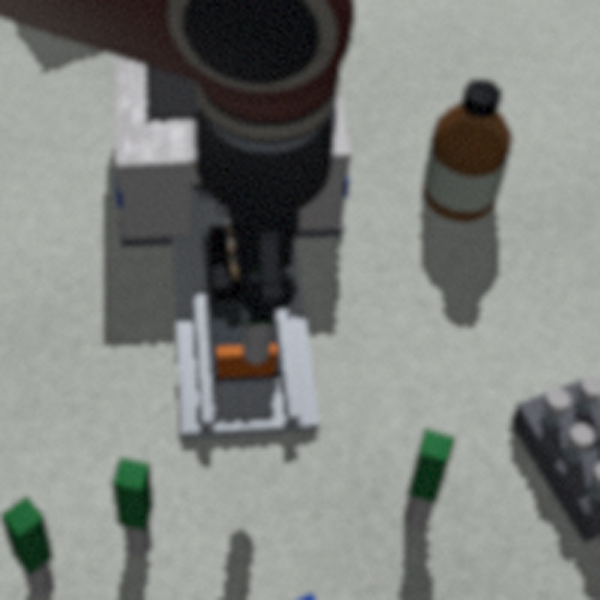

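Run:
```python
from h import *
crop('w5',240,130,400,260,5,'c10')
```

```text
(no output)
```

View pics/c10.png

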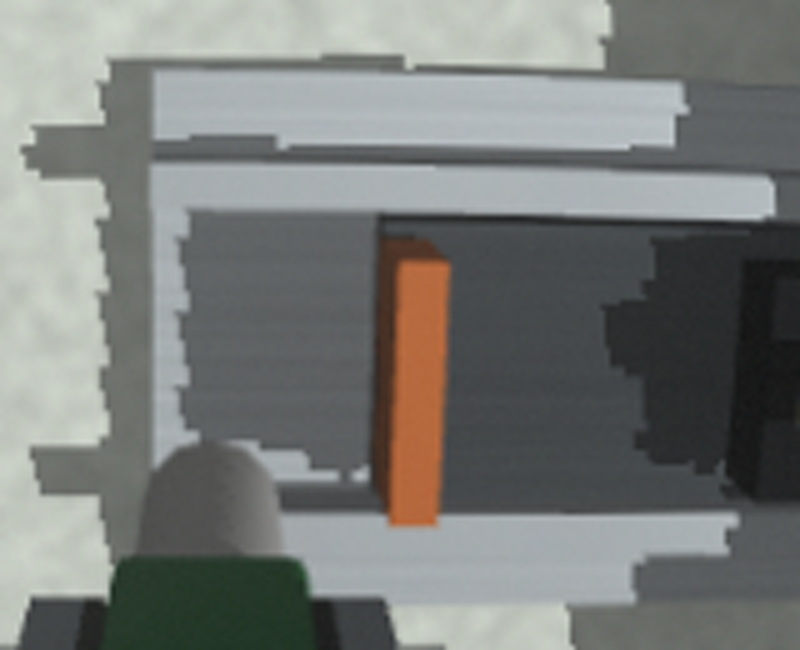

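Run:
```python
from h import *
c=calibration('wrist')
D=lambda x,y:(240+x/5,130+y/5)
A=np.array([atz('wrist',D(*p),.046,c) for p in [(399,262),(389,525)]]);d=A[0]-A[1];print(A.round(4),A.mean(0).round(4),np.linalg.norm(d),np.degrees(np.arctan2(d[1],d[0]))-90)
# upper rail top: outer edge (150,160)->(770,175), inner (185,208)->(775,220)
for a,b in [((150,162),(770,176)),((190,210),(770,221)),((300,512),(730,513))]:
    B=np.array([atz('wrist',D(*p),.024,c) for p in (a,b)]);d=B[1]-B[0];print(B.round(4),np.degrees(np.arctan2(d[1],d[0])))
```

```text
[[ 0.4934 -0.1306  0.046 ]
 [ 0.5362 -0.1391  0.046 ]] [ 0.5148 -0.1349  0.046 ] 0.04358754483792339 78.77872483430616
[[ 0.4729 -0.1672  0.024 ]
 [ 0.4938 -0.0608  0.024 ]] 78.87498239356553
[[ 0.4822 -0.1621  0.024 ]
 [ 0.5018 -0.0618  0.024 ]] 78.96661316549552
[[ 0.5386 -0.1531  0.024 ]
 [ 0.5543 -0.0751  0.024 ]] 78.64426128331158
```

>>> {"api": "servo_tool", "payload": {"deltas": [[[5, -1.4, 0, -20, 0], [5, -1.4, 0, -40, 0], [5, -1.4, 0, -60, 0], [5, -1.4, 0, -72, 0], [5, -1.4, 0, -78, 0]]]}}

```text
time: 6.48
tool_pos: [0.5089, -0.1633, 0.0949]
tool_rot: [-0.001, 0.093, 0.996, 0.0]
contact_force: [0.2, -0.2, -0.5]
gripper_width: 0.225
```

>>> {"api": "servo_tool", "payload": {"deltas": [[[5, 0, 0, 0, 0], [5, 0, 0, 0, 0]]]}}

```text
time: 6.72
tool_pos: [0.51, -0.1638, 0.0972]
tool_rot: [0.001, 0.093, 0.996, -0.0]
contact_force: [0.7, -0.1, -0.4]
gripper_width: 0.225
```

Run:
```python
from h import *
st()
snap('wrist','w6');snap('side','s6')
crop('s6',230,200,350,310,6,'c11')
crop('w6',220,140,480,300,3,'c12')
```

```text
t 6.72 p [ 0.51   -0.1638  0.0972] q [ 7.000e-04  9.280e-02  9.957e-01 -3.000e-04] F [ 0.69 -0.07 -0.37] w 0.225 j [-0.45  -0.013  1.948 -0.     1.205 -1.835]
```

View pics/c11.png

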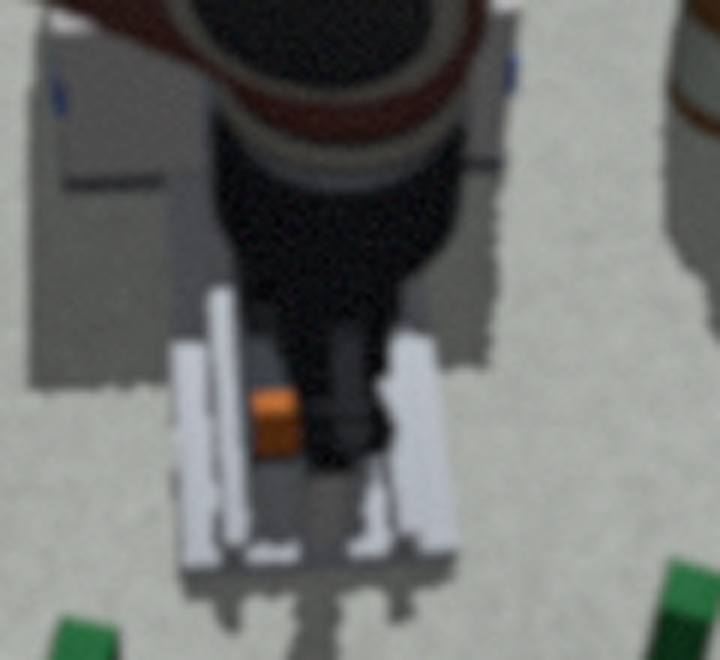

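View pics/c12.png

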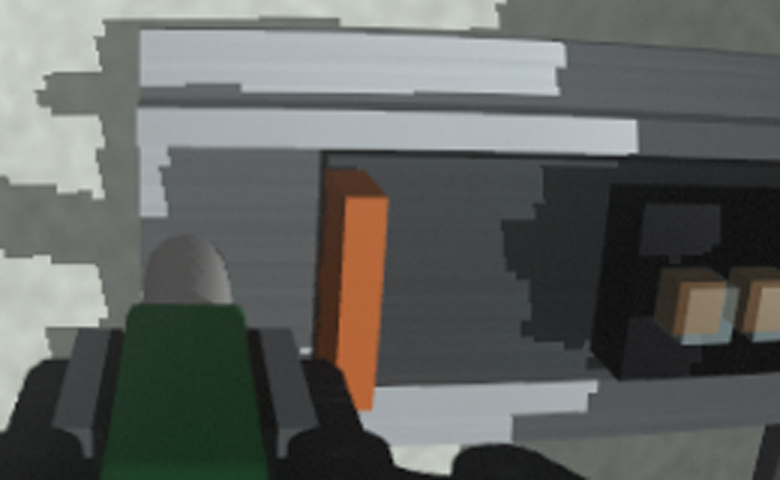

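>>> {"api": "servo_tool", "payload": {"deltas": [[[5, 0.5, 4, -1, 0], [5, 1.5, 8, -1, 0], [5, 2.3, 12, -1, 0], [5, 2.9, 15, -1, 0], [5, 2.9, 15, -1, 0]]]}}

```text
time: 7.45
tool_pos: [0.5123, -0.1483, 0.0953]
tool_rot: [-0.0, 0.093, 0.996, -0.0]
contact_force: [-0.8, 0.4, -0.5]
gripper_width: 0.227
```

>>> {"api": "servo_tool", "payload": {"deltas": [[[5, 0.4, 2.2, 0, 0], [5, 0.8, 4.4, 0, 0], [5, 1.3, 6.6, 0, 0], [5, 1.7, 8.8, 0, 0], [5, 1.7, 8.8, 0, 0]]]}}

```text
time: 8.07
tool_pos: [0.514, -0.1396, 0.0953]
tool_rot: [0.0, 0.093, 0.996, -0.0]
contact_force: [-0.7, 0.1, -0.7]
gripper_width: 0.224
```

Run:
```python
from h import *
st()
snap('wrist','w7')
crop('w7',220,140,480,300,3,'c13')
```

```text
t 8.07 p [ 0.514  -0.1396  0.0953] q [ 0.      0.0928  0.9957 -0.    ] F [-0.73  0.08 -0.67] w 0.224 j [-0.405 -0.017  1.956  0.     1.203 -1.79 ]
```

View pics/c13.png

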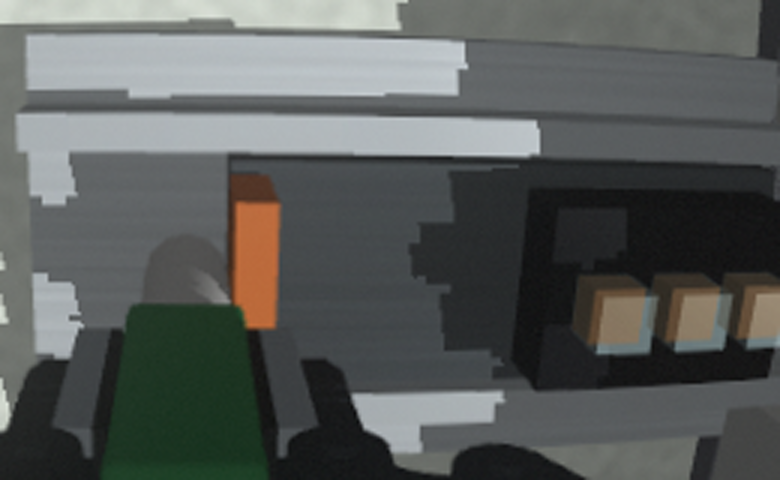

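>>> {"api": "servo_tool", "payload": {"deltas": [[[5, 0.4, 2, 0, 0], [5, 0.8, 4, 0, 0], [5, 1.2, 6, 0, 0], [5, 1.6, 8, 0, 0]]]}}

```text
time: 8.62
tool_pos: [0.5156, -0.1316, 0.0953]
tool_rot: [0.0, 0.093, 0.996, -0.0]
contact_force: [0.4, -0.7, -0.6]
gripper_width: 0.229
```

>>> {"api": "servo_tool", "payload": {"deltas": [[[5, 0, 0, 0, 0], [5, -0.4, -2, 0, 0], [5, -0.6, -3, 0, 0], [5, -0.6, -3, 0, 0]]]}}

```text
time: 9.12
tool_pos: [0.515, -0.1348, 0.0953]
tool_rot: [0.0, 0.093, 0.996, 0.0]
contact_force: [-0.1, 0.2, -0.8]
gripper_width: 0.225
```

Run:
```python
from h import *
st()
snap('wrist','w8')
crop('w8',220,140,480,300,3,'c14')
```

```text
t 9.12 p [ 0.515  -0.1348  0.0953] q [0.000e+00 9.300e-02 9.957e-01 1.000e-04] F [-0.06  0.16 -0.78] w 0.225 j [-0.396 -0.018  1.956  0.     1.203 -1.781]
```

View pics/c14.png

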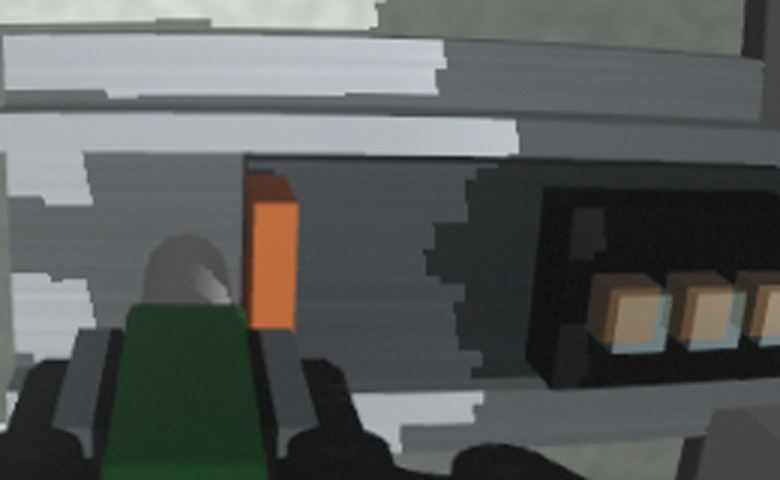

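>>> {"api": "servo_tool", "payload": {"deltas": [[[5, 0.4, 2, 0, 0], [5, 0.8, 4, 0, 0], [5, 1.2, 6, 0, 0], [5, 1.6, 8, 0, 0], [5, 2.0, 10, 0, 0]]]}}

```text
time: 9.8
tool_pos: [0.517, -0.1247, 0.0953]
tool_rot: [0.0, 0.093, 0.996, -0.0]
contact_force: [0.2, -1.5, 0.7]
gripper_width: 0.225
```

>>> {"api": "servo_tool", "payload": {"deltas": [[[5, 0, 0, 0, 0], [5, -0.4, -2, 0, 0], [5, -0.6, -3, 0, 0], [5, -0.6, -3, 0, 0]]]}}

```text
time: 10.3
tool_pos: [0.5164, -0.1278, 0.0953]
tool_rot: [0.0, 0.093, 0.996, 0.0]
contact_force: [0.4, -0.3, -0.3]
gripper_width: 0.228
```

>>> {"api": "servo_tool", "payload": {"deltas": [[[5, 0.4, 2, 0, 0], [5, 0.8, 4, 0, 0], [5, 1.2, 6, 0, 0], [5, 1.6, 8, 0, 0], [5, 2.0, 10, 0, 0]]]}}

```text
time: 10.92
tool_pos: [0.5184, -0.1177, 0.0953]
tool_rot: [0.0, 0.093, 0.996, -0.0]
contact_force: [0.1, -1.9, -1.5]
gripper_width: 0.227
```

>>> {"api": "servo_tool", "payload": {"deltas": [[[5, 0, 0, 0, 0], [5, -0.4, -2, 0, 0], [5, -0.6, -3, 0, 0], [5, -0.6, -3, 0, 0]]]}}

```text
time: 11.42
tool_pos: [0.5178, -0.1208, 0.0953]
tool_rot: [0.0, 0.093, 0.996, 0.0]
contact_force: [-0.0, -0.2, -0.8]
gripper_width: 0.224
```

Run:
```python
from h import *
st()
c=calibration('wrist');snap('wrist','w9')
p=np.array(state()['tool_pos']); print('u',p[:2]@[.1925,.9813],'n',p[:2]@[-.9813,.1925])
crop('w9',220,140,480,300,3,'c15')
```

```text
t 11.43 p [ 0.5178 -0.1208  0.0953] q [0.000e+00 9.300e-02 9.957e-01 1.000e-04] F [-0.03 -0.16 -0.77] w 0.224 j [-0.369 -0.019  1.958  0.     1.203 -1.754]
u -0.01885030346058191 n -0.5313571555843063
```

View pics/w9.png

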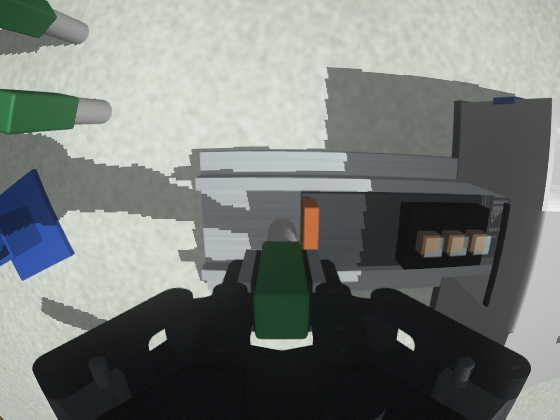

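View pics/c15.png

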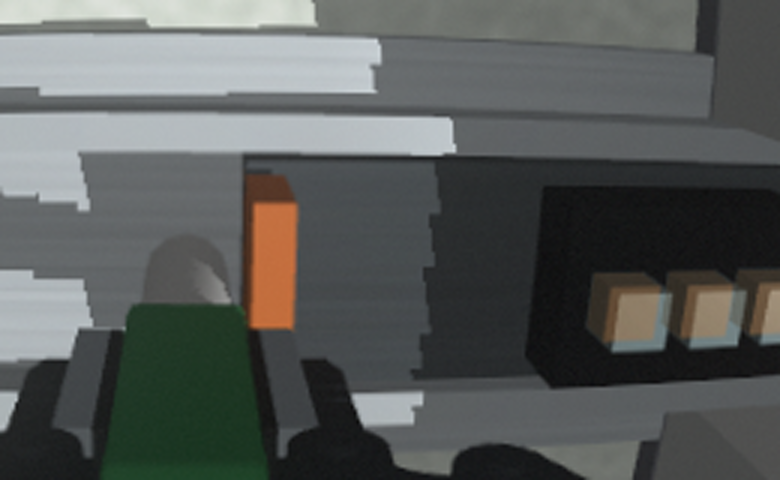

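>>> {"api": "servo_tool", "payload": {"deltas": [[[5, 0.4, 2, 0, 0], [5, 0.8, 4, 0, 0], [5, 1.2, 6, 0, 0], [5, 1.5, 7.5, 0, 0], [5, 1.8, 9, 0, 0]]]}}

```text
time: 12.1
tool_pos: [0.5196, -0.1117, 0.0953]
tool_rot: [0.0, 0.093, 0.996, -0.0]
contact_force: [-0.5, -1.0, -0.5]
gripper_width: 0.229
```

>>> {"api": "servo_tool", "payload": {"deltas": [[[5, 0, 0, 0, 0], [5, -0.4, -2, 0, 0], [5, -0.4, -2, 0, 0]]]}}

```text
time: 12.48
tool_pos: [0.5192, -0.1137, 0.0953]
tool_rot: [0.0, 0.093, 0.996, 0.0]
contact_force: [0.4, -0.1, 0.3]
gripper_width: 0.226
```

>>> {"api": "servo_tool", "payload": {"deltas": [[[5, 0.2, 1, 0, 0], [5, 0.4, 2, 0, 0], [5, 0.6, 3, 0, 0], [5, 0.8, 4, 0, 0], [5, 1.0, 5, 0, 0]]]}}

```text
time: 13.1
tool_pos: [0.5202, -0.1088, 0.0953]
tool_rot: [0.0, 0.093, 0.996, -0.0]
contact_force: [0.2, -1.3, -1.4]
gripper_width: 0.225
```

>>> {"api": "servo_tool", "payload": {"deltas": [[[5, 0, 0, 0, 0], [5, -0.4, -2, 0, 0], [5, -0.4, -2, 0, 0]]]}}

```text
time: 13.48
tool_pos: [0.5198, -0.1107, 0.0953]
tool_rot: [0.0, 0.093, 0.996, 0.0]
contact_force: [0.6, 0.2, -1.3]
gripper_width: 0.226
```

>>> {"api": "servo_tool", "payload": {"deltas": [[[5, 0.2, 1, 0, 0], [5, 0.4, 2, 0, 0], [5, 0.6, 3, 0, 0], [5, 0.8, 4, 0, 0], [5, 1.0, 5, 0, 0]]]}}

```text
time: 14.1
tool_pos: [0.5208, -0.1058, 0.0953]
tool_rot: [0.0, 0.093, 0.996, -0.0]
contact_force: [-0.6, -2.6, -0.5]
gripper_width: 0.225
```

>>> {"api": "servo_tool", "payload": {"deltas": [[[5, 0, 0, 0, 0], [5, -0.4, -2, 0, 0], [5, -0.4, -2, 0, 0]]]}}

```text
time: 14.48
tool_pos: [0.5204, -0.1077, 0.0953]
tool_rot: [0.0, 0.093, 0.996, 0.0]
contact_force: [-0.1, 0.3, -0.5]
gripper_width: 0.226
```

>>> {"api": "servo_tool", "payload": {"deltas": [[[5, 0.3, 1.5, 0, 0], [5, 0.5, 2.5, 0, 0], [5, 0.7, 3.5, 0, 0], [5, 0.9, 4.5, 0, 0], [5, 0.9, 4.5, 0, 0]]]}}

```text
time: 15.1
tool_pos: [0.5213, -0.1032, 0.0953]
tool_rot: [0.0, 0.093, 0.996, -0.0]
contact_force: [-0.4, -1.2, -0.9]
gripper_width: 0.228
```

>>> {"api": "servo_tool", "payload": {"deltas": [[[5, -0.4, -2, 0, 0], [5, -0.4, -2, 0, 0]]]}}

```text
time: 15.35
tool_pos: [0.5209, -0.1052, 0.0953]
tool_rot: [0.0, 0.093, 0.996, 0.0]
contact_force: [-0.3, -0.2, -0.7]
gripper_width: 0.227
```

>>> {"api": "servo_tool", "payload": {"deltas": [[[5, 0.3, 1.5, 0, 0], [5, 0.5, 2.5, 0, 0], [5, 0.7, 3.5, 0, 0], [5, 0.9, 4.5, 0, 0], [5, 0.9, 4.5, 0, 0]]]}}

```text
time: 15.98
tool_pos: [0.5218, -0.1007, 0.0953]
tool_rot: [0.0, 0.093, 0.996, -0.0]
contact_force: [0.1, -1.1, -0.3]
gripper_width: 0.224
```

>>> {"api": "servo_tool", "payload": {"deltas": [[[5, -0.4, -2, 0, 0], [5, -0.4, -2, 0, 0]]]}}

```text
time: 16.23
tool_pos: [0.5214, -0.1027, 0.0953]
tool_rot: [-0.0, 0.093, 0.996, 0.0]
contact_force: [-0.1, 0.5, -0.4]
gripper_width: 0.226
```

>>> {"api": "servo_tool", "payload": {"deltas": [[[5, 0.3, 1.5, 0, 0], [5, 0.5, 2.5, 0, 0], [5, 0.7, 3.5, 0, 0], [5, 0.9, 4.5, 0, 0], [5, 0.9, 4.5, 0, 0]]]}}

```text
time: 16.85
tool_pos: [0.5223, -0.0982, 0.0953]
tool_rot: [0.0, 0.093, 0.996, -0.0]
contact_force: [-0.5, -1.1, -0.9]
gripper_width: 0.227
```

>>> {"api": "servo_tool", "payload": {"deltas": [[[5, -0.4, -2, 0, 0], [5, -0.4, -2, 0, 0]]]}}

```text
time: 17.1
tool_pos: [0.5219, -0.1002, 0.0953]
tool_rot: [0.0, 0.093, 0.996, 0.0]
contact_force: [0.0, -0.8, -1.3]
gripper_width: 0.229
```

Run:
```python
from h import *
st()
c=calibration('wrist');snap('wrist','w10')
p=np.array(state()['tool_pos']); print('u',p[:2]@[.1925,.9813],'n',p[:2]@[-.9813,.1925])
crop('w10',220,140,530,320,2.5,'c16')
```

```text
t 17.1 p [ 0.5219 -0.1002  0.0953] q [0.000e+00 9.290e-02 9.957e-01 2.000e-04] F [ 0.03 -0.83 -1.33] w 0.229 j [-0.33  -0.02   1.958  0.     1.203 -1.715]
u 0.0021586360214762472 n -0.5314104801725242
```

View pics/c16.png

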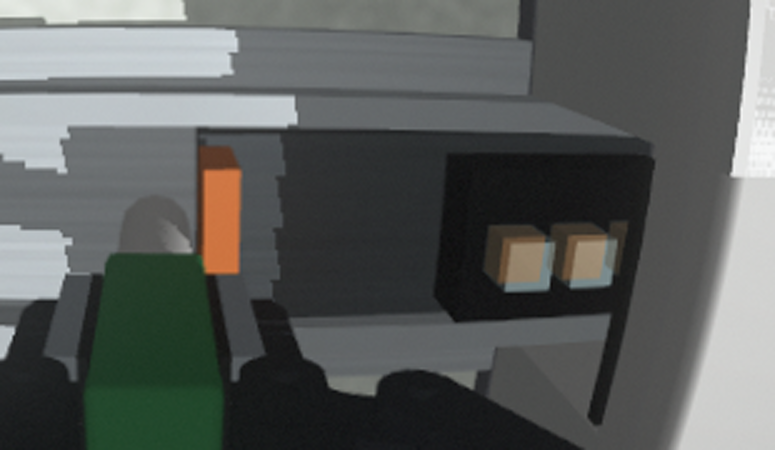

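>>> {"api": "servo_tool", "payload": {"deltas": [[[5, 0.3, 1.5, 0, 0], [5, 0.5, 2.5, 0, 0], [5, 0.7, 3.5, 0, 0], [5, 0.9, 4.5, 0, 0], [5, 0.9, 4.5, 0, 0]]]}}

```text
time: 17.77
tool_pos: [0.5228, -0.0957, 0.0953]
tool_rot: [0.0, 0.093, 0.996, -0.0]
contact_force: [0.9, -0.4, -1.2]
gripper_width: 0.228
```

>>> {"api": "servo_tool", "payload": {"deltas": [[[5, -0.4, -2, 0, 0], [5, -0.4, -2, 0, 0]]]}}

```text
time: 18.02
tool_pos: [0.5224, -0.0977, 0.0953]
tool_rot: [0.0, 0.093, 0.996, 0.0]
contact_force: [-0.3, 0.4, -0.7]
gripper_width: 0.226
```

>>> {"api": "servo_tool", "payload": {"deltas": [[[5, 0.3, 1.5, 0, 0], [5, 0.5, 2.5, 0, 0], [5, 0.7, 3.5, 0, 0], [5, 0.9, 4.5, 0, 0], [5, 0.9, 4.5, 0, 0]]]}}

```text
time: 18.65
tool_pos: [0.5233, -0.0932, 0.0953]
tool_rot: [0.0, 0.093, 0.996, -0.0]
contact_force: [-0.7, -0.8, -1.5]
gripper_width: 0.227
```

>>> {"api": "servo_tool", "payload": {"deltas": [[[5, -0.4, -2, 0, 0], [5, -0.4, -2, 0, 0]]]}}

```text
time: 18.9
tool_pos: [0.5229, -0.0952, 0.0953]
tool_rot: [0.0, 0.093, 0.996, 0.0]
contact_force: [-0.1, 0.4, -0.9]
gripper_width: 0.223
```

>>> {"api": "servo_tool", "payload": {"deltas": [[[5, 0.3, 1.5, 0, 0], [5, 0.5, 2.5, 0, 0], [5, 0.7, 3.5, 0, 0], [5, 0.9, 4.5, 0, 0], [5, 0.9, 4.5, 0, 0]]]}}

```text
time: 19.52
tool_pos: [0.5238, -0.0907, 0.0953]
tool_rot: [-0.0, 0.093, 0.996, -0.0]
contact_force: [-0.3, -0.9, 0.1]
gripper_width: 0.228
```

>>> {"api": "servo_tool", "payload": {"deltas": [[[5, -0.4, -2, 0, 0], [5, -0.4, -2, 0, 0]]]}}

```text
time: 19.77
tool_pos: [0.5234, -0.0927, 0.0953]
tool_rot: [0.0, 0.093, 0.996, 0.0]
contact_force: [0.4, -0.1, -1.9]
gripper_width: 0.224
```

>>> {"api": "servo_tool", "payload": {"deltas": [[[5, 0.3, 1.5, 0, 0], [5, 0.5, 2.5, 0, 0], [5, 0.7, 3.5, 0, 0], [5, 0.9, 4.5, 0, 0], [5, 0.9, 4.5, 0, 0]]]}}

```text
time: 20.4
tool_pos: [0.5243, -0.0882, 0.0953]
tool_rot: [0.0, 0.093, 0.996, -0.0]
contact_force: [0.2, -1.1, -1.6]
gripper_width: 0.227
```

>>> {"api": "servo_tool", "payload": {"deltas": [[[5, -0.4, -2, 0, 0], [5, -0.4, -2, 0, 0]]]}}

```text
time: 20.65
tool_pos: [0.5239, -0.0902, 0.0953]
tool_rot: [-0.0, 0.093, 0.996, 0.0]
contact_force: [0.2, 0.8, 0.0]
gripper_width: 0.226
```

>>> {"api": "servo_tool", "payload": {"deltas": [[[5, 0.3, 1.5, 0, 0], [5, 0.5, 2.5, 0, 0], [5, 0.7, 3.5, 0, 0], [5, 0.9, 4.5, 0, 0], [5, 0.9, 4.5, 0, 0]]]}}

```text
time: 21.28
tool_pos: [0.5248, -0.0857, 0.0953]
tool_rot: [0.0, 0.093, 0.996, -0.0]
contact_force: [-0.1, -1.8, -1.3]
gripper_width: 0.225
```

>>> {"api": "servo_tool", "payload": {"deltas": [[[5, -0.4, -2, 0, 0], [5, -0.4, -2, 0, 0]]]}}

```text
time: 21.52
tool_pos: [0.5244, -0.0877, 0.0953]
tool_rot: [0.0, 0.093, 0.996, 0.0]
contact_force: [-0.2, 0.8, -0.9]
gripper_width: 0.228
```

>>> {"api": "servo_tool", "payload": {"deltas": [[[5, 0.3, 1.5, 0, 0], [5, 0.5, 2.5, 0, 0], [5, 0.7, 3.5, 0, 0], [5, 0.9, 4.5, 0, 0], [5, 0.9, 4.5, 0, 0]]]}}

```text
time: 22.15
tool_pos: [0.5253, -0.0832, 0.0953]
tool_rot: [0.0, 0.093, 0.996, -0.0]
contact_force: [-0.5, -0.7, 0.3]
gripper_width: 0.224
```

>>> {"api": "servo_tool", "payload": {"deltas": [[[5, -0.4, -2, 0, 0], [5, -0.4, -2, 0, 0]]]}}

```text
time: 22.4
tool_pos: [0.5249, -0.0852, 0.0953]
tool_rot: [0.0, 0.093, 0.996, 0.0]
contact_force: [-0.2, 0.1, -0.5]
gripper_width: 0.225
```

Run:
```python
from h import *
st()
c=calibration('wrist');snap('wrist','w11')
p=np.array(state()['tool_pos']); print('u',p[:2]@[.1925,.9813],'n',p[:2]@[-.9813,.1925])
crop('w11',220,140,530,320,2.5,'c17')
```

```text
t 22.4 p [ 0.5249 -0.0852  0.0953] q [0.000e+00 9.290e-02 9.957e-01 2.000e-04] F [-0.25  0.11 -0.55] w 0.225 j [-0.301 -0.019  1.958  0.     1.203 -1.686]
u 0.01747079973784981 n -0.5314684658032187
```

View pics/c17.png

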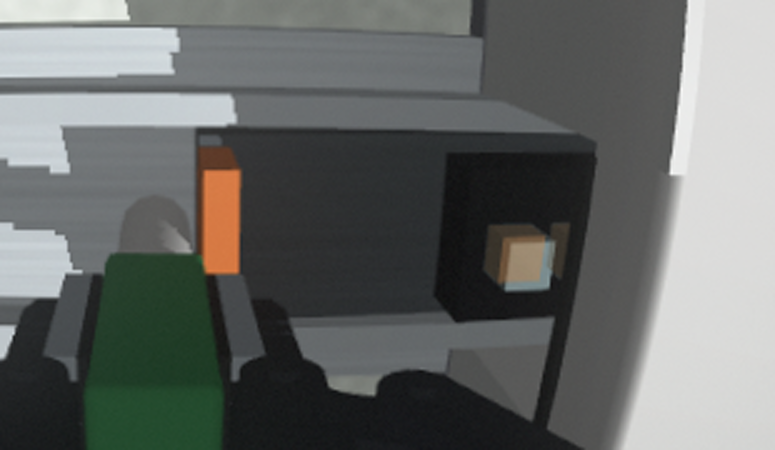

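Two cuvettes are now under the hood, and the rod is still upright about 2 mm behind the plate. I'll keep tapping.

>>> {"api": "servo_tool", "payload": {"deltas": [[[5, 0.3, 1.5, 0, 0], [5, 0.5, 2.5, 0, 0], [5, 0.7, 3.5, 0, 0], [5, 0.9, 4.5, 0, 0], [5, 0.9, 4.5, 0, 0]]]}}

```text
time: 23.08
tool_pos: [0.5258, -0.0807, 0.0953]
tool_rot: [-0.0, 0.093, 0.996, -0.0]
contact_force: [0.3, -2.0, -1.3]
gripper_width: 0.225
```

>>> {"api": "servo_tool", "payload": {"deltas": [[[5, -0.4, -2, 0, 0], [5, -0.4, -2, 0, 0]]]}}

```text
time: 23.32
tool_pos: [0.5254, -0.0827, 0.0953]
tool_rot: [-0.0, 0.093, 0.996, 0.0]
contact_force: [-0.7, -0.1, -0.2]
gripper_width: 0.225
```

>>> {"api": "servo_tool", "payload": {"deltas": [[[5, 0.3, 1.5, 0, 0], [5, 0.5, 2.5, 0, 0], [5, 0.7, 3.5, 0, 0], [5, 0.9, 4.5, 0, 0], [5, 0.9, 4.5, 0, 0]]]}}

```text
time: 23.95
tool_pos: [0.5263, -0.0782, 0.0953]
tool_rot: [-0.0, 0.093, 0.996, 0.0]
contact_force: [-0.6, -1.1, -0.7]
gripper_width: 0.229
```

>>> {"api": "servo_tool", "payload": {"deltas": [[[5, -0.4, -2, 0, 0], [5, -0.4, -2, 0, 0]]]}}

```text
time: 24.2
tool_pos: [0.5259, -0.0802, 0.0953]
tool_rot: [0.0, 0.093, 0.996, 0.0]
contact_force: [0.4, 0.4, -1.3]
gripper_width: 0.232
```

>>> {"api": "servo_tool", "payload": {"deltas": [[[5, 0.3, 1.5, 0, 0], [5, 0.5, 2.5, 0, 0], [5, 0.7, 3.5, 0, 0], [5, 0.9, 4.5, 0, 0], [5, 0.9, 4.5, 0, 0]]]}}

```text
time: 24.82
tool_pos: [0.5268, -0.0757, 0.0953]
tool_rot: [0.0, 0.093, 0.996, -0.0]
contact_force: [-0.3, -0.8, -1.2]
gripper_width: 0.225
```

>>> {"api": "servo_tool", "payload": {"deltas": [[[5, -0.4, -2, 0, 0], [5, -0.4, -2, 0, 0]]]}}

```text
time: 25.08
tool_pos: [0.5264, -0.0777, 0.0953]
tool_rot: [0.0, 0.093, 0.996, 0.0]
contact_force: [0.1, -0.4, -1.4]
gripper_width: 0.229
```

>>> {"api": "servo_tool", "payload": {"deltas": [[[5, 0.3, 1.5, 0, 0], [5, 0.5, 2.5, 0, 0], [5, 0.7, 3.5, 0, 0], [5, 0.9, 4.5, 0, 0], [5, 0.9, 4.5, 0, 0]]]}}

```text
time: 25.7
tool_pos: [0.5273, -0.0732, 0.0953]
tool_rot: [0.0, 0.093, 0.996, -0.0]
contact_force: [0.2, -0.6, -0.2]
gripper_width: 0.227
```

>>> {"api": "servo_tool", "payload": {"deltas": [[[5, -0.4, -2, 0, 0], [5, -0.4, -2, 0, 0], [5, 0, -0.2, 0, 0], [5, 0.3, 1.4, 0, 0], [5, 0.5, 2.4, 0, 0]]]}}

```text
time: 26.32
tool_pos: [0.5278, -0.0709, 0.0953]
tool_rot: [0.0, 0.093, 0.996, -0.0]
contact_force: [-1.2, -1.4, -0.6]
gripper_width: 0.225
```

>>> {"api": "servo_tool", "payload": {"deltas": [[[5, -0.4, -2, 0, 0], [5, -0.4, -2, 0, 0], [5, 0, -0.2, 0, 0], [5, 0.3, 1.4, 0, 0], [5, 0.5, 2.4, 0, 0]]]}}

```text
time: 26.95
tool_pos: [0.5283, -0.0685, 0.0953]
tool_rot: [0.0, 0.093, 0.996, -0.0]
contact_force: [0.3, -1.8, -0.8]
gripper_width: 0.222
```

>>> {"api": "servo_tool", "payload": {"deltas": [[[5, -0.4, -2, 0, 0], [5, -0.4, -2, 0, 0], [5, 0, -0.2, 0, 0], [5, 0.3, 1.4, 0, 0], [5, 0.5, 2.4, 0, 0]]]}}

```text
time: 27.58
tool_pos: [0.5286, -0.0667, 0.0953]
tool_rot: [-0.0, 0.093, 0.996, -0.001]
contact_force: [-2.3, -4.6, -0.1]
gripper_width: 0.228
```

>>> {"api": "servo_tool", "payload": {"deltas": [[[5, 0, 0, 0, 0]]]}}

```text
time: 27.7
tool_pos: [0.5287, -0.0667, 0.0953]
tool_rot: [-0.0, 0.093, 0.996, -0.001]
contact_force: [-1.0, -4.2, -0.5]
gripper_width: 0.232
```

>>> {"api": "servo_tool", "payload": {"deltas": [[[5, 0.1, 0.4, 0, 0], [5, 0.2, 0.8, 0, 0], [5, 0.2, 0.8, 0, 0]]]}}

```text
time: 28.08
tool_pos: [0.5288, -0.0662, 0.0954]
tool_rot: [-0.0, 0.093, 0.996, -0.001]
contact_force: [-1.2, -5.7, -0.2]
gripper_width: 0.224
```

Holding force is 4.3 N and rises to 5.8 N with a further nudge, against about 1 N in earlier taps. That is the rubber stop. I'll ease back slowly and look.

>>> {"api": "servo_tool", "payload": {"deltas": [[[5, -0.1, -0.5, 0, 0], [5, -0.2, -1, 0, 0], [5, -0.3, -1.5, 0, 0], [5, -0.5, -2.5, 0, 0], [5, -0.8, -4, 0, 0]]]}}

```text
time: 28.7
tool_pos: [0.5283, -0.0686, 0.0953]
tool_rot: [0.0, 0.093, 0.996, 0.001]
contact_force: [-0.1, 0.6, -0.3]
gripper_width: 0.224
```

Run:
```python
from h import *
st()
c=calibration('wrist');snap('wrist','w12')
crop('w12',220,140,530,320,2.5,'c18')
```

```text
t 28.7 p [ 0.5283 -0.0686  0.0953] q [2.000e-04 9.290e-02 9.957e-01 8.000e-04] F [-0.14  0.56 -0.34] w 0.224 j [-0.27  -0.017  1.955  0.002  1.203 -1.655]
```

View pics/c18.png

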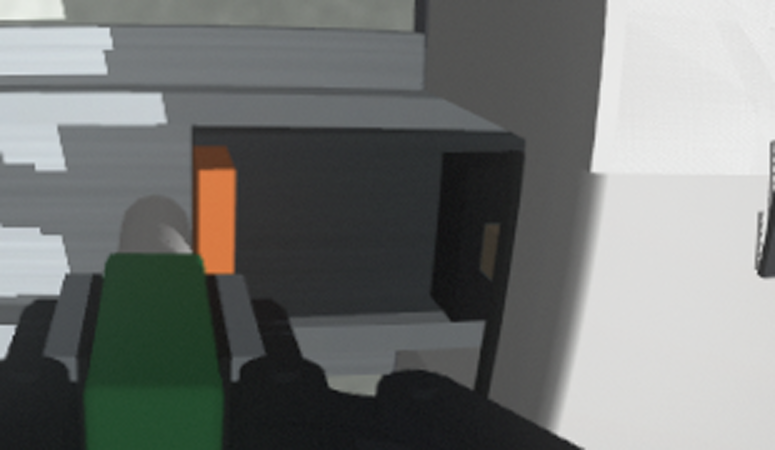

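The orange plate at crop (215,215) is steady, with a small gap to the rod. Travel is about 78 mm, so the front is about 67 mm in, within the 30–70 mm range. Next I'll back off, lift and return to the holder.

>>> {"api": "servo_tool", "payload": {"deltas": [[[5, -1, -5, 0, 0], [5, -2.5, -13, 0, 0], [5, -4, -20, 0, 0], [5, -4, -20, 20, 0], [5, -4, -20, 50, 0]]]}}

```text
time: 29.38
tool_pos: [0.5231, -0.0895, 0.1446]
tool_rot: [-0.001, 0.093, 0.996, 0.0]
contact_force: [0.8, -0.5, -0.6]
gripper_width: 0.224
```

>>> {"api": "servo_tool", "payload": {"deltas": [[[5, 0, 0, 30, 0], [5, -5, -40, 32, 0.8], [5, -12, -90, 32, 1.6], [5, -20, -145, 32, 2.7], [5, -28, -195, 32, 3.7]]]}}

```text
time: 30.0
tool_pos: [0.4956, -0.2864, 0.1775]
tool_rot: [0.0, -0.102, 0.995, -0.0]
contact_force: [0.3, 0.4, -1.3]
gripper_width: 0.226
```

>>> {"api": "servo_tool", "payload": {"deltas": [[[5, -6, -30, 0, 0], [5, -12, -52, 0, 0], [5, -14, -61, 0, 0], [5, -14, -61, 0, 0]]]}}

```text
time: 30.5
tool_pos: [0.4822, -0.3451, 0.1772]
tool_rot: [0.0, -0.1, 0.995, 0.0]
contact_force: [-0.5, 0.4, -1.3]
gripper_width: 0.228
```

Run:
```python
from h import *
st()
c=calibration('wrist');snap('wrist','w13');snap('side','s13');snap('scene','sc13')
crop('s13',220,150,380,410,2.3,'c19')
crop('w13',220,140,340,260,5,'c20')
crop('sc13',80,100,350,260,2.9,'c21')
```

```text
t 30.5 p [ 0.4822 -0.3451  0.1772] q [ 0.000e+00 -1.005e-01  9.949e-01  3.000e-04] F [-0.51  0.38 -1.31] w 0.228 j [-0.747  0.033  1.758  0.     1.351 -2.519]
```

View pics/c19.png

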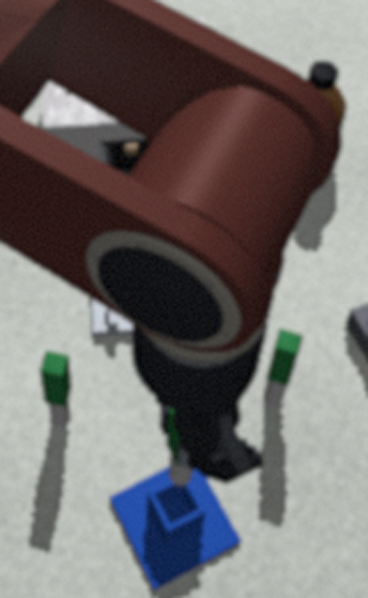

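View pics/c20.png

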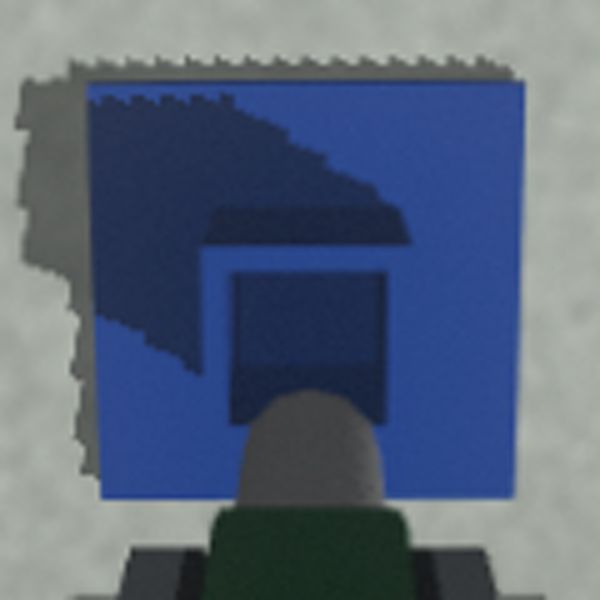

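View pics/c21.png

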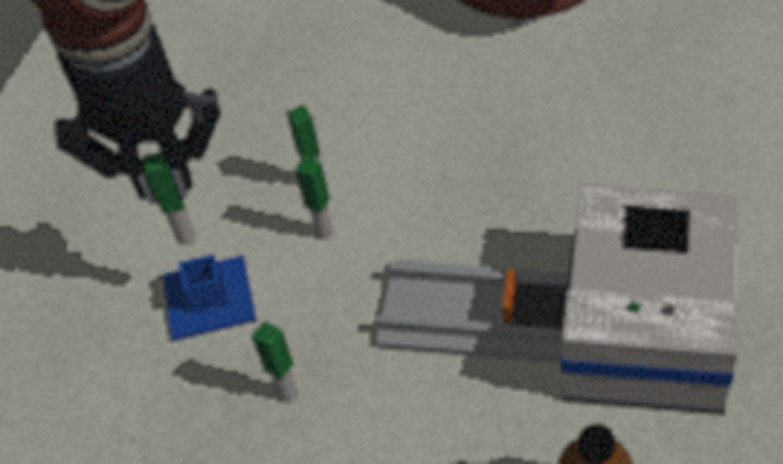

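Run:
```python
from h import *
c=calibration('wrist')
D=lambda x,y:(220+x/5,140+y/5)
A=np.array([atz('wrist',D(*p),.045,c) for p in [(231,270),(388,270),(388,425),(231,425)]]);print(A.round(4),A.mean(0).round(4))
A=np.array([atz('wrist',D(*p),.006,c) for p in [(88,83),(524,83),(514,498),(101,498)]]);print(A.round(4),A.mean(0).round(4))
p=np.array(state()['tool_pos'])
for ox in (0,): 
    foot=p-[0,0,.0803]
    a=np.linspace(0,2*np.pi,8,endpoint=False)
    print(proj('wrist',[foot+[.009*np.cos(t),.009*np.sin(t),0] for t in a],c).round(1))
    print('top',proj('wrist',[p+[0,0,.0247]],c).round(1))
```

```text
[[ 0.4723 -0.3588  0.045 ]
 [ 0.4672 -0.3341  0.045 ]
 [ 0.4927 -0.3285  0.045 ]
 [ 0.4978 -0.3539  0.045 ]] [ 0.4825 -0.3438  0.045 ]
[[ 0.4515 -0.3912  0.006 ]
 [ 0.4355 -0.3135  0.006 ]
 [ 0.5136 -0.2969  0.006 ]
 [ 0.5296 -0.3752  0.006 ]] [ 0.4826 -0.3442  0.006 ]
[[278.8 241.8]
 [288.9 239.9]
 [294.9 231.8]
 [293.  222. ]
 [284.3 216.3]
 [273.9 218.2]
 [268.1 226.6]
 [270.2 236.3]]
top [[282.  318.7]]
```

>>> {"api": "servo_tool", "payload": {"deltas": [[[5, 0, -0.7, -20, 0], [5, 0, -0.7, -38, 0], [5, 0, -0.7, -44, 0], [5, 0, -0.7, -44, 0], [5, 0, -0.7, -44, 0]]]}}

```text
time: 31.28
tool_pos: [0.4825, -0.3462, 0.1339]
tool_rot: [0.0, -0.101, 0.995, -0.0]
contact_force: [-0.9, -0.5, -0.0]
gripper_width: 0.224
```

Run:
```python
from h import *
st()
c=calibration('wrist');snap('wrist','w14')
crop('w14',220,140,340,260,5,'c22')
snap('side','s14');crop('s14',240,300,360,410,6,'c23')
```

```text
t 31.27 p [ 0.4825 -0.3462  0.1339] q [ 4.000e-04 -1.006e-01  9.949e-01 -4.000e-04] F [-0.91 -0.52 -0.05] w 0.224 j [-0.748  0.078  1.788  0.     1.275 -2.52 ]
```

View pics/c22.png

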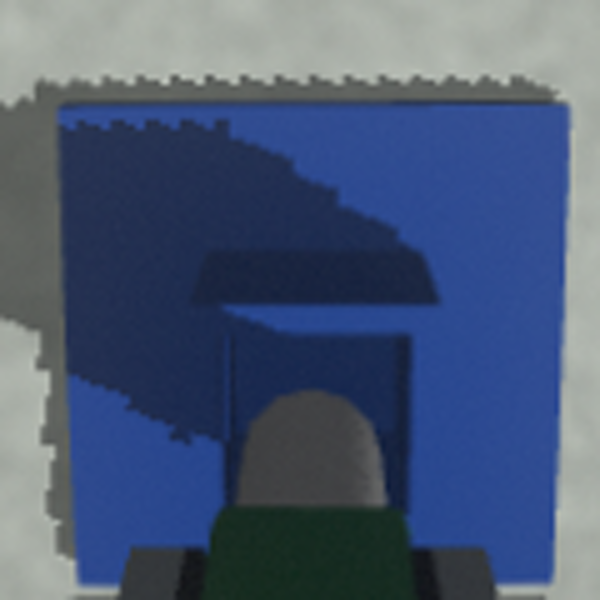

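View pics/c23.png

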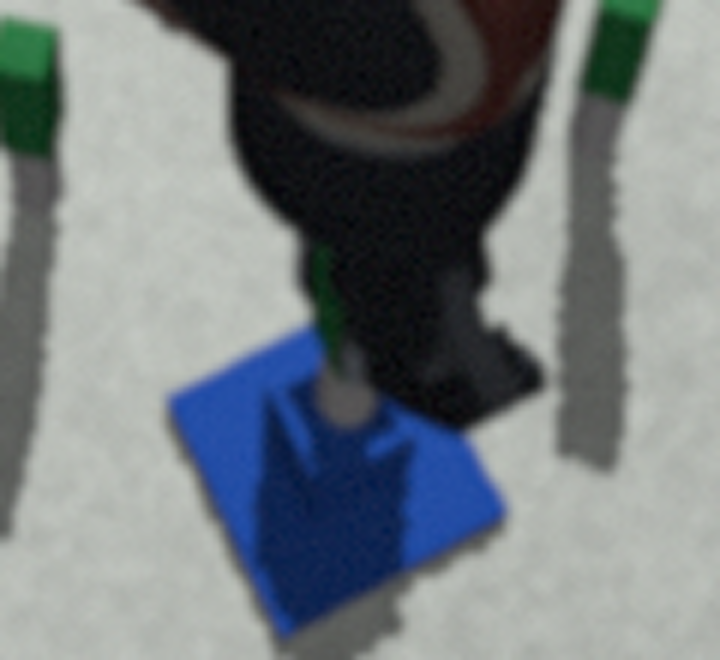

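Run:
```python
from h import *
c=calibration('wrist')
D=lambda x,y:(220+x/5,140+y/5)
A=np.array([atz('wrist',D(*p),.045,c) for p in [(233,334),(410,334)]]);m=A.mean(0);d=A[1]-A[0];d/=np.linalg.norm(d);n=np.array([-d[1],d[0],0]);
if n[0]<0:n=-n
print(A.round(4),np.linalg.norm(A[1]-A[0]),'centre',(m+.013*n).round(4))
A=np.array([atz('wrist',D(*p),.006,c) for p in [(58,103),(570,103),(553,584),(78,584)]]);print(A.mean(0).round(4),A.round(4))
f=atz('wrist',D(312,390),.0536,c);print('foot centre',(f+.009*n).round(4))
```

```text
[[ 0.472  -0.3589  0.045 ]
 [ 0.4672 -0.3355  0.045 ]] 0.023861538671077116 centre [ 0.4823 -0.3446  0.045 ]
[ 0.4822 -0.3453  0.006 ] [[ 0.4508 -0.3927  0.006 ]
 [ 0.4348 -0.3144  0.006 ]
 [ 0.5137 -0.2979  0.006 ]
 [ 0.5296 -0.3764  0.006 ]]
foot centre [ 0.4839 -0.3456  0.0536]
```

>>> {"api": "servo_tool", "payload": {"deltas": [[[5, -0.8, 0.7, -5, 0], [5, -0.8, 0.7, -14, 0], [5, -0.8, 0.7, -24, 0], [5, -0.8, 0.7, -34, 0], [5, -0.8, 0.7, -42, 0]]]}}

```text
time: 32.0
tool_pos: [0.4811, -0.3449, 0.0901]
tool_rot: [-0.0, -0.101, 0.995, 0.0]
contact_force: [-0.9, -0.4, -0.6]
gripper_width: 0.226
```

>>> {"api": "servo_tool", "payload": {"deltas": [[[5, 0, 0, -3, 0], [5, 0, 0, -5, 0], [5, 0, 0, -6.5, 0], [5, 0, 0, -6.5, 0]]]}}

```text
time: 32.5
tool_pos: [0.4815, -0.3453, 0.085]
tool_rot: [0.0, -0.101, 0.995, -0.0]
contact_force: [0.0, 0.4, -1.6]
gripper_width: 0.227
```

>>> {"api": "servo_tool", "payload": {"deltas": [[[5, 0, 0, -0.6, 0], [5, 0, 0, -0.6, 0]]]}}

```text
time: 32.75
tool_pos: [0.4814, -0.3453, 0.0843]
tool_rot: [0.0, -0.101, 0.995, -0.0]
contact_force: [0.1, 0.2, -0.8]
gripper_width: 0.23
```

Run:
```python
from h import *
st()
snap('side','s15');crop('s15',240,300,360,410,6,'c24')
```

```text
t 32.75 p [ 0.4814 -0.3453  0.0843] q [ 1.000e-04 -1.006e-01  9.949e-01 -1.000e-04] F [ 0.11  0.19 -0.77] w 0.23 j [-0.748  0.135  1.817  0.     1.189 -2.52 ]
```

View pics/c24.png

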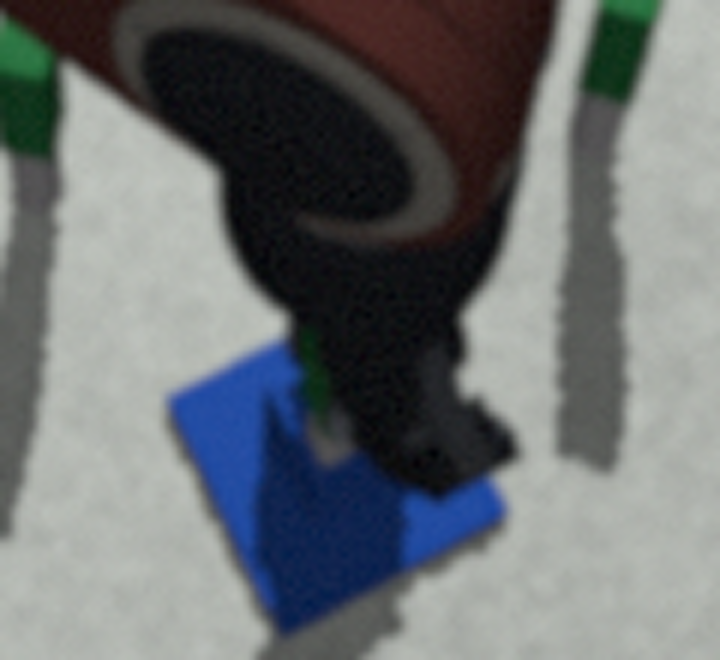

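The rod is seated in the socket, with the shank going in at crop (328,445). Opening the fingers, then rising.

>>> {"api": "servo_tool", "payload": {"deltas": [[[24, 0, 0, 0, 0], [30, 0, 0, 0, 0], [45, 0, 0, 0, 0], [60, 0, 0, 0, 0], [60, 0, 0, 0, 0]]]}}

```text
time: 33.42
tool_pos: [0.4814, -0.3453, 0.0842]
tool_rot: [0.0, -0.101, 0.995, -0.0]
contact_force: [-0.4, -0.5, -0.1]
gripper_width: 0.703
```

Run:
```python
from h import *
st()
snap('wrist','w16')
```

```text
t 33.42 p [ 0.4814 -0.3453  0.0842] q [ 0.     -0.1006  0.9949 -0.    ] F [-0.37 -0.48 -0.09] w 0.703 j [-0.748  0.135  1.817 -0.     1.189 -2.52 ]
```

View pics/w16.png

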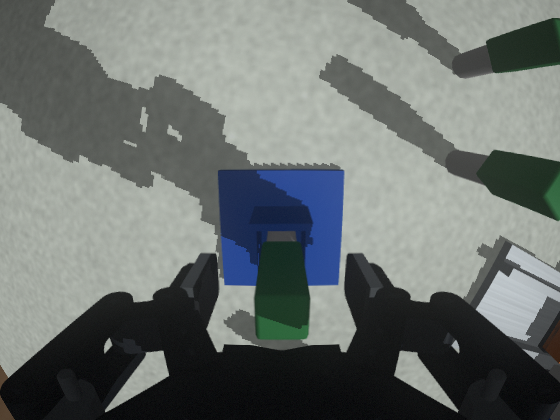

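The rod stands free and upright at (282,290), clear of both fingers. I'll rise straight up and check everything.

>>> {"api": "servo_tool", "payload": {"deltas": [[[60, 0, 0, 15, 0], [60, 0, 0, 45, 0], [60, 0, 0, 85, 0], [60, 0, 0, 130, 0], [60, 0, 0, 170, 0]]]}}

```text
time: 34.1
tool_pos: [0.4816, -0.3454, 0.2575]
tool_rot: [0.001, -0.101, 0.995, -0.001]
contact_force: [-0.3, -0.6, 0.7]
gripper_width: 0.7
```

>>> {"api": "servo_tool", "payload": {"deltas": [[[60, -40, 0, 0, 0], [60, -80, 0, 0, 0], [60, -80, 0, 0, 0], [60, -80, 0, 0, 0]]]}}

```text
time: 34.6
tool_pos: [0.4017, -0.3454, 0.2553]
tool_rot: [0.001, -0.101, 0.995, -0.001]
contact_force: [0.2, -0.1, 0.6]
gripper_width: 0.699
```

Run:
```python
from h import *
st()
snap('wrist','w17');snap('side','s17');snap('scene','sc17')
crop('sc17',100,120,350,300,3.1,'c25')
crop('s17',180,120,430,410,2,'c26')
```

```text
t 34.6 p [ 0.4017 -0.3454  0.2553] q [ 6.000e-04 -1.005e-01  9.949e-01 -6.000e-04] F [ 0.23 -0.13  0.62] w 0.699 j [-0.851 -0.181  1.828  0.     1.493 -2.623]
```

View pics/c25.png

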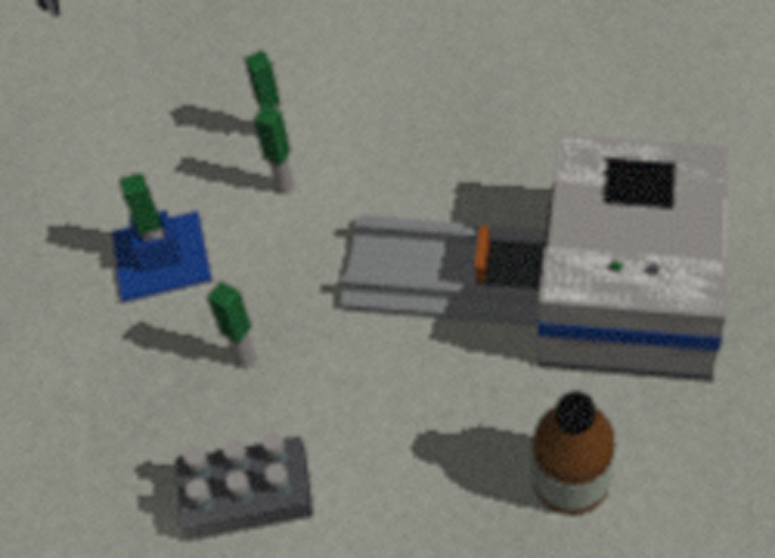

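View pics/c26.png

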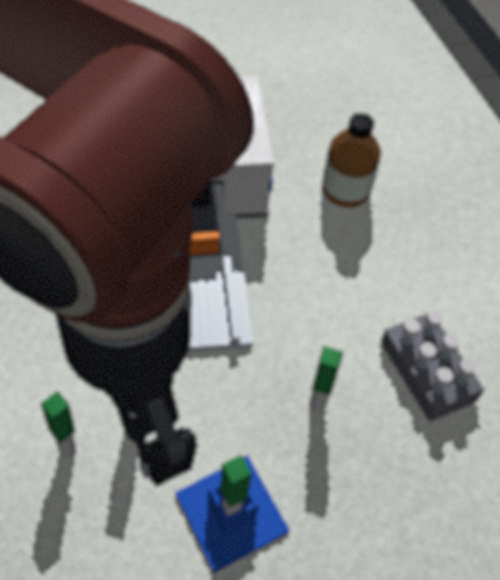

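View pics/w17.png

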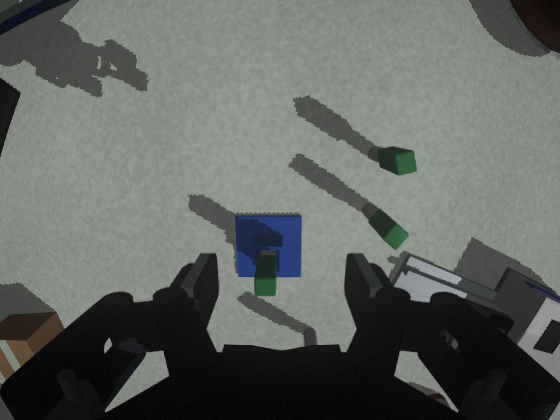

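The rod is standing in its holder at c25 (145,205). The bystanders and look-alikes are in place. As a last check I'll measure the carriage travel between the first and final scene pictures.

Run:
```python
from h import *
import cv2
def cen(f):
    im=cv2.imread('pics/'+f+'.png').astype(int);b,g,r=im[...,0],im[...,1],im[...,2]
    m=(r>110)&(r-b>70)&(r-g>40);m[:185]=0;m[235:]=0;m[:,:205]=0;m[:,275:]=0
    y,x=np.nonzero(m);return x.mean(),y.mean(),len(x)
a,b=cen('scene0'),cen('sc17');print(a,b,cen('sc13'))
A,B=atz('scene',a[:2],.04),atz('scene',b[:2],.04);print(np.linalg.norm(B-A),(B-A).round(4))
# bystanders: difference between first and last pictures
d=np.abs(cv2.imread('pics/scene0.png').astype(int)-cv2.imread('pics/sc17.png').astype(int)).max(2)
for n,(x0,y0,x1,y1) in dict(bottle=(265,240,305,290),vials=(150,255,210,295),carton=(360,150,415,195),rods=(160,130,200,240)).items(): print(n,(d[y0:y1,x0:x1]>40).sum())
```

```text
(np.float64(227.38095238095238), np.float64(197.21428571428572), 42) (np.float64(254.96875), np.float64(198.90625), 32) (np.float64(254.9090909090909), np.float64(199.06060606060606), 33)
0.07619601983638816 [0.013  0.0751 0.    ]
bottle 0
vials 0
carton 0
rods 0
```

```bash
python3 -c "
from h import *
job_done(); st()"
```

```text
the job is handed in; nothing more can be done
the job is handed in; nothing more can be done
```

The job is handed in. The carriage was tapped up against the rubber stop and the rod is standing back in its holder, released, at 34.6 s of the 72 s allowed.

- **Rod:** I took the one in the blue holder, which is the farthest to the robot's right, and used only its shank on the push plate.
- **Taps:** I pushed the carriage in with about 20 slow taps, backing off in nearly every pause. Each tap moved it 2 to 8 mm, with forces of about 1 to 2.6 N.
- **Stop:** On the last tap the holding force stayed at 4.3 N, then rose to 5.8 N with a slight extra nudge, against about 1 N in earlier holds. That is far below the 18 N limit. I then eased the rod away slowly.
- **Carriage position:** The arm reading gives about 78 mm of travel, which puts the front about 67 mm inside the hood, within the 30 to 70 mm range. The scene pictures gave 76 mm. The 2 mm difference is within camera accuracy and the stop's small spring-back, but I could not see the contact at the stop directly.
- **Last checks:** The rod is upright in its socket and the gripper is clear of everything. The bottle, vial rack, carton and look-alike rods show no change from the first picture.

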